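# Snap a polished section into its sprung holder

### The job

The polished ore mount is sitting loose and proud on the sprung plate of the metal mount holder. Take the flat-faced hand tamper from its wooden stand, set it flat on the middle of the mount and press squarely and gently down until the plate bottoms out level on the hidden stop ring, hold it there a moment so that all three spring catches snap in over the mount, then lift off and put the tamper back upright in its stand. Do not crack the mount by pressing hard, and leave the other things on the table where they are.

Things in the scene. Friction and masses are not known exactly. Their poses are not given: they have to be found in the camera images.
- tamper: The hand tamper: a flat round steel foot (38 mm diameter, 14 mm high) with a thin neck and an upright round beech handle (28 mm diameter, straight from 37 to 84 mm above the face), 94 mm tall in all, 0.22 to 0.34 kg. Origin: centre of its flat underside (the pressing face); z up along the handle. It starts upright in the recess of its stand.
- stand: The tamper's stand, a dark round wooden block fixed to the table, 68 mm diameter and 20 mm high, with a round recess in its top (44 mm wide, 8 mm deep, so the recess floor is 12 mm above the table) in which the tamper's foot stands. Origin: centre of its underside, on the table.
- holder: Mount holder fixed to the table: aluminium cup (72 mm outside, bore 52 mm, rim 45 mm above the table) on a round base of 112 mm, three dark steel catch posts (55 mm high, 120 degrees apart, inner faces 33 mm from the axis) round it; a black release knob sticks out of each to 59 mm from the axis. Origin: centre of the base's underside, on the table; z is the bore's axis; +y points to catch 1.
- plate: Steel disc under the mount, 50 x 6 mm, on three spring pins. Origin: centre of its underside, 26.5 mm above the table at the start. It sinks 7.5 to 15.5 mm, then bottoms on a screw-set stop ring, hidden, set differently each time: feel for it. Springs push back 3.5 N at first, 0.4 N more per mm; on the stop force climbs steeply; 15 to 25 N on the tamper seats it. It rocks if pressed askew.
- mount: The mount to press in: dark resin disc, 50 mm across, 20 mm thick, a grey polished ore slice in its top face, about 0.07 kg, loose on the plate with 1 mm of play in the bore. Origin: centre of its underside, 32.5 mm above the table at the start; its top face is then 52.5 mm up, 7.5 mm proud of the cup's rim, and ends 46 mm up, under the catches. It cracks above 30 N.
- catch1 (a joint): How far the steel tongue of catch 1 (holder's +y side) has sprung inwards over the mount, in m: about 0.0004 while it rubs on the mount's side, 0.0035 snapped in. Tongue 12 mm wide, 46 to 51 mm above the table, sprung inwards with 1 to 1.5 N; when in, its tip is 21.9 mm from the holder's axis, so the tamper passes between the three with 2.9 mm to spare all round.
- catch2 (a joint): The same for catch 2, 120 degrees counter-clockwise from catch 1 seen from above.
- catch3 (a joint): The same for catch 3, 240 degrees counter-clockwise from catch 1 seen from above.
- quartz: Bystander: milky quartz cluster, about 110 x 80 x 70 mm. Origin: centre of its underside.
- granite: Bystander: broken reddish stone, about 95 x 65 x 50 mm. Origin: centre of its underside.
- half_core: Bystander: split drill core, half round, 120 mm long, 48 mm wide, 24 mm high, lying on its flat. Origin: centre of the flat.
- streak_plate: Bystander: white ceramic tile 70 x 50 x 6 mm. Origin: centre of its underside.
- dropper: Bystander: small amber bottle, 28 mm diameter, 75 mm high, standing between the holder and the stand. Origin: centre of its underside.
- loupe: Bystander: folded hand lens, about 52 x 26 x 14 mm. Origin: on its underside.
- spare_mount: Bystander: another resin mount like the one in the holder, 50 mm across and 20 mm thick, lying on the table. Origin: centre of its underside.
There are look-alikes about, which are no part of the job. Leave any blue look-alike of the tamper alone.

How it is judged:
By the outcome, as a careful person would: the job done as asked, in the order asked, and still so for the second after the job is handed in, with the robot touching nothing.
It also fails if it takes over 56 s, if anything falls off the work surface, if the arm or the gripper's body presses on something with over 40 N, if the wrist force passes 120 N, or if a joint passes its speed limit or range.

### The arm

A 6-joint arm with a two-finger parallel gripper is mounted at the origin on the work surface. World frame = base frame: x ahead of the robot, y to its left, z up, the work surface at z = 0. Lengths are in m, angles in degrees, forces in N, time in s.
With the tool pointing down it reaches from about 0.35 to 0.875 m from the base axis. Payload 4.2 kg.
Tool frame: the origin (TCP) lies midway between the tips of the shut fingers; the grasp point (between the pads) lies 19 mm behind it; z points along the fingers, y is the direction in which the jaws open and shut (so a half turn about z gives the same grasp; the last joint's range is limited). The gripper opens to 87 mm and grips with 3 to 60 N. Pads are 19 mm wide; open, the fingers measure 117 mm over their backs; the gripper's body (75 mm by 190 mm) begins 51 mm behind the grasp point.
Start: joints at [88.27, 22.042, 0.453, 0, -68.411, -14.817], TCP at [0.178, 0.599, 0.223] pointing down, gripper open.
Joint ranges: [-179.83, 179.83], [-69.29, 118.12], [-61.27, 80.66], [-181.25, 117.63], [-171.15, -9.14], [-177.46, 177.46]. Speed limits (degrees/s): [159.86, 159.86, 180, 180, 180, 180].

### API

Orientations are given as a 3x3 rotation matrix whose columns are the frame's x, y, z axes.
In Python, from station import r gives the robot as it stands.
- The arm moves only by the tool servo_tool, never from a script. Its arguments are lists of equal length, an entry for each row: "slide": the shift along the world's x, y, z in units of 60 mm (1.0 is 60 mm), a list of three; "twist": the turn, a rotation vector about the world's x, y, z in units of 6 degrees (1.0 is 6 degrees), a list of three; "gripper": the closure, from 0 (fully open) to 1 (shut). In form: {"slide": [[x, y, z], ...], "twist": [[wx, wy, wz], ...], "gripper": [gripper, ...]}. A call has 1 to 12 rows; each row shifts and turns the commanded pose from where the row before left it; what a row does not reach is not made up. A row lasts 1/8 s, in which the tool goes at most 62.5 mm and 10.7 degrees, less where a joint would pass 70% of its speed; a pose out of reach is approached as far as the arm can. A call is refused whole if a number of a shift passes 1 or a number of a turn 1, either way. A call with a gripper value outside its range is refused whole. The fingers move at their own pace and stop on an object; the grip force is fixed at half the most. Time passes only in rows, so rows that do not move let the fingers close. It gives the time, the measured TCP pose, the force and the opening at its end, in the units of the state.
- r.sense(): the state, without advancing time (a new reading comes with each control period).
- r.capture(name): name is "scene" or "top" or "wrist"; returns a dict with "image" (400x640x3 uint8, blue, green, red), "intrinsics" (3x3 intrinsics, pixels), "R" (3x3) and "t" (3): a world point X has camera coordinates R X + t. Camera axes: x right, y down, z forward; pixel columns grow to the right and rows downward; lengths in m; the calibration is good to about 2 mm. The wrist camera is an equidistant fisheye: a pixel r from the principal point sees the ray r / f radians off the axis. A picture is of the moment at which its call begins. There is no depth.
- r.finish_job(): hands the job in, once; it reports no verdict.
The state is a dict: "time_s": time; "joints": joint angles; "joint_velocities": joint speeds; "effort": joint torques, N m; "tcp_pos": TCP position; "ee_rot": TCP orientation; "wrist_force": force on the tool from outside, world axes, zero at the start; "moment": the same for the moment, N m; "gripper_width": opening from 0.0 (shut) to 1.0 (fully open).
Only numpy, scipy, OpenCV 4.12 (cv2) and the standard library are available. Lean on these libraries where they do the work, as an engineer would, in place of code of your own. Each camera call takes 0.05 s, during which the arm holds its last target.

## Working session

There is one attempt and no reset: what is moved stays moved. The work goes in short steps, Python scripts to look and compute and a tool call to move; the robot and the scene stay as the last step left them, time stands still between calls to the robot, and variables do not carry over. Pictures are saved under pics/ and viewed, and the job is handed in when it is done.

Besides the shell and the picture viewer there is one more tool, called after "Call:" in YAML: its name, and indented under it one key for each argument. servo_tool: Moves the arm, as the interface text tells. Its arguments: {"type":"object","properties":{"slide":{"type":"array","items":{"type":"array","items":{"type":"number"}}},"twist":{"type":"array","items":{"type":"array","items":{"type":"number"}}},"gripper":{"type":"array","items":{"type":"number"}}},"required":["slide","twist","gripper"]}

```bash
ls; mkdir -p pics
python3 - <<'E'
from station import r
import cv2,pickle
print(r.sense())
d={}
for n in("scene","top","wrist"):
    c=r.capture(n);d[n]=c;cv2.imwrite(f"pics/{n}0.png",c["image"]);print(n,c["intrinsics"],c["R"],c["t"])
pickle.dump(d,open("c0.pkl","wb"))
E
```

```text
pics
{'time_s': 0.0, 'joints': array([ 8.82693502e+01,  2.20920445e+01,  3.75557432e-01, -2.87322014e-02,
       -6.84123030e+01, -1.48169113e+01]), 'joint_velocities': array([ 0.09030671,  0.03070107, -0.06044059, -0.06322248,  0.0730834 ,
        0.03473169]), 'effort': array([-6.73100549e-04, -3.90666926e+01,  1.87409592e+01,  4.22006294e+00,
        1.10414653e-02, -2.01623898e-04]), 'tcp_pos': array([0.17781357, 0.598504  , 0.22141794]), 'ee_rot': array([[ 9.58530963e-01, -2.84987909e-01, -5.33967985e-04],
       [-2.84988382e-01, -9.58528371e-01, -2.23265800e-03],
       [ 1.24457072e-04,  2.29224649e-03, -9.99997365e-01]]), 'wrist_force': array([-0.09523931,  0.45506066, -0.06364826]), 'moment': array([-0.03071091,  0.03783379, -0.03502899]), 'gripper_width': 0.9968167287532939}
scene [[408.43342656   0.         314.29505418]
 [  0.         408.43342656 189.09779029]
 [  0.           0.           1.        ]] [[-0.03873486  0.99923759  0.00488389]
 [ 0.84812603  0.03546074 -0.52860644]
 [-0.52837661 -0.01633334 -0.84885298]] [ 0.02149524 -0.46876639  1.41149129]
top [[488.32230542   0.         321.27626753]
 [  0.         488.32230542 201.15726017]
 [  0.           0.           1.        ]] [[ 0.02642382 -0.99964322 -0.00390185]
 [-0.99250281 -0.02576874 -0.11947449]
 [ 0.11933132  0.00702957 -0.9928296 ]] [-0.00675177  0.56760878  1.19767431]
wrist [[309.70691629   0.         321.76505469]
 [  0.         309.70691629 200.75305784]
 [  0.           0.           1.        ]] [[-0.28515351 -0.95847985  0.00196324]
 [-0.91877985  0.27392479  0.28426889]
 [-0.27300379  0.07925649 -0.95874258]] [ 0.62490371 -0.03448639  0.3915097 ]
```

View pics/scene0.png

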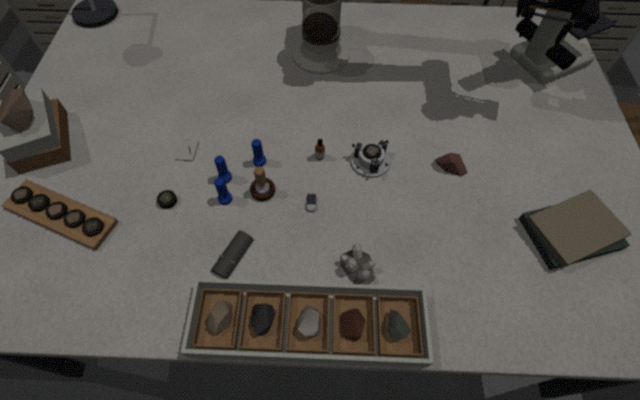

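View pics/top0.png

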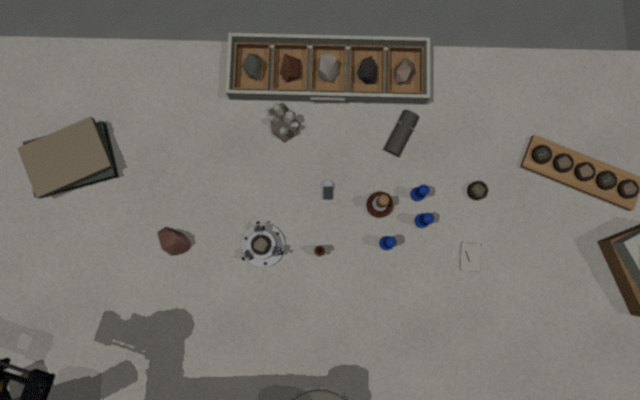

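View pics/wrist0.png

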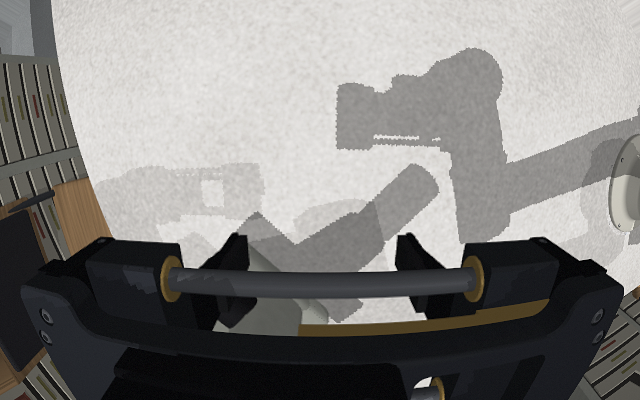

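Top view: the stand is near (380,204), the holder near (262,245), the dropper at (320,250) and the blue look-alikes at (388,243), (425,220) and (420,193). I'll zoom in next.

```bash
cat > h.py <<'E'
import numpy as np
def ray(c,u,v,z):
    K,R,t=c["intrinsics"],np.array(c["R"]),np.array(c["t"])
    d=R.T@np.linalg.inv(K)@[u,v,1]; o=-R.T@t
    return o+d*(z-o[2])/d[2]
def proj(c,X):
    p=c["R"]@np.array(X)+c["t"]; q=c["intrinsics"]@p; return q[:2]/q[2]
E
python3 - <<'E'
import pickle,cv2
from h import *
d=pickle.load(open("c0.pkl","rb"))
t=d["top"]["image"][170:280,220:440];cv2.imwrite("pics/topz.png",cv2.resize(t*1,None,fx=3.6,fy=3.6,interpolation=cv2.INTER_CUBIC))
t=d["scene"]["image"][130:220,200:400];cv2.imwrite("pics/scz.png",cv2.resize(t,None,fx=4,fy=4,interpolation=cv2.INTER_CUBIC))
print(ray(d["top"],380,204,.02),ray(d["top"],383,200.5,.094),ray(d["scene"],263,190,.02),ray(d["scene"],260,171,.094))
print(ray(d["top"],262,244,.05),ray(d["scene"],373,151,.0525))
E
```

```text
[ 0.56586583 -0.14156841  0.02      ] [ 0.56580932 -0.14021664  0.094     ] [ 0.57374243 -0.13681796  0.02      ] [ 0.56291395 -0.1380453   0.094     ]
[0.45556855 0.15123001 0.05      ] [0.45524517 0.15753013 0.0525    ]
```

View pics/topz.png

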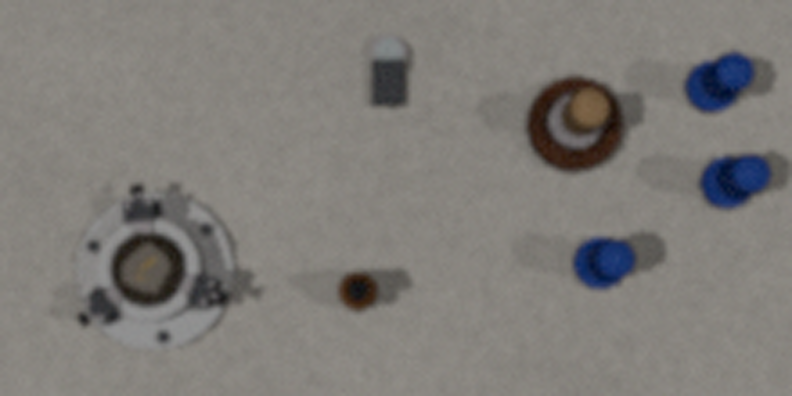

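View pics/scz.png

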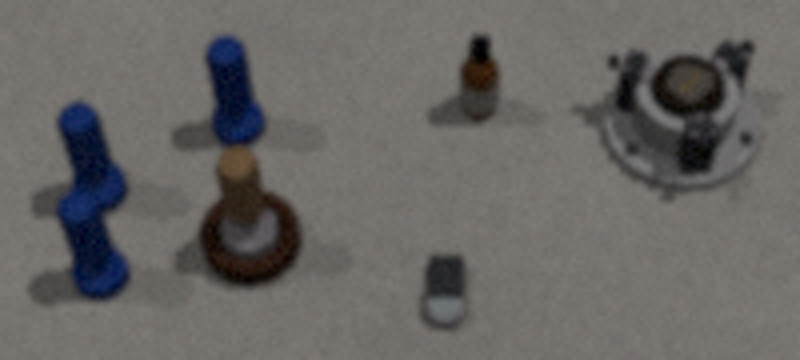

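Run:
```python
import pickle
from h import *
d=pickle.load(open("c0.pkl","rb"));w=d["wrist"]
o=-w["R"].T@w["t"];print("cam",o,o-[.1778,.5985,.2214],w["R"].T@[0,0,1])
t=d["top"]; s=d["scene"]
f=lambda x,y:(220+(x+.5)/3.6-.5,170+(y+.5)/3.6-.5)
g=lambda x,y:(200+(x+.5)/4-.5,130+(y+.5)/4-.5)
print("stand T",ray(t,*f(576,123),.02),"S",ray(s,*g(251,236),.02))
print("handle T",ray(t,*f(588,107),.106),"S",ray(s,*g(238,155),.106))
print("mount T",ray(t,*f(148,269),.0525),"S",ray(s,*g(689,85),.0525))
print("base T",ray(t,*f(157,270),.008),"S",ray(s,*g(683,118),.008))
for p in [(145,207),(102,302),(210,290)]: print("post",ray(t,*f(*p),.053))
```

```text
cam [0.25339172 0.5773746  0.38393359] [ 0.07559172 -0.0211254   0.16253359] [-0.27300379  0.07925649 -0.95874258]
stand T [ 0.56634069 -0.1406429   0.02      ] S [ 0.56948749 -0.13894808  0.02      ]
handle T [ 0.5670327  -0.13867855  0.106     ] S [ 0.56319238 -0.13892049  0.106     ]
mount T [0.45453081 0.15395378 0.0525    ] S [0.45494539 0.15445013 0.0525    ]
base T [0.45524645 0.15325761 0.008     ] S [0.45044843 0.15587592 0.008     ]
post [0.49680078 0.15769415 0.053     ]
post [0.43129975 0.18431304 0.053     ]
post [0.44137122 0.11102619 0.053     ]
```

Call:
servo_tool:
  slide:
    - [0.2, -0.4, 0]
    - [0.417, -0.878, 0]
    - [0.417, -0.878, 0]
    - [0.417, -0.878, 0]
    - [0.417, -0.878, 0]
    - [0.417, -0.878, 0]
    - [0.417, -0.878, 0]
    - [0.417, -0.878, 0]
    - [0.2, -0.478, 0]
    - [0, 0, 0]
    - [0, 0, 0]
  twist:
    - [0, 0, 0]
    - [0, 0, 0]
    - [0, 0, 0]
    - [0, 0, 0]
    - [0, 0, 0]
    - [0, 0, 0]
    - [0, 0, 0]
    - [0, 0, 0]
    - [0, 0, 0]
    - [0, 0, 0]
    - [0, 0, 0]
  gripper: [0, 0, 0, 0, 0, 0, 0, 0, 0, 0, 0]

```text
time_s: 1.52
tcp_pos: [0.3771, 0.1779, 0.2225]
ee_rot: [[0.959, -0.285, 0.0], [-0.285, -0.959, 0.0], [-0.0, -0.0, -1.0]]
wrist_force: [0.0, 0.9, 0.0]
gripper_width: 1.0
```

```bash
cat > cap.py <<'E'
import sys,cv2,pickle
from station import r
def cap(tag,n="wrist"):
    c=r.capture(n);pickle.dump(c,open(f"{tag}.pkl","wb"));cv2.imwrite(f"pics/{tag}.png",c["image"]);return c
if __name__=="__main__":
    cap(sys.argv[1],sys.argv[2] if len(sys.argv)>2 else "wrist"); s=r.sense();print(s["time_s"],s["tcp_pos"],s["ee_rot"].round(4),s["wrist_force"],s["moment"],s["gripper_width"])
E
cat >> h.py <<'E'
def wproj(c,X):
    p=np.array(c["R"])@np.array(X)+c["t"]; th=np.arctan2(np.hypot(p[0],p[1]),p[2]); K=c["intrinsics"]
    return np.array([K[0,2],K[1,2]])+K[0,0]*th*p[:2]/np.hypot(p[0],p[1])
def wray(c,u,v,z):
    K=c["intrinsics"];d=np.array([u-K[0,2],v-K[1,2]]);rr=np.hypot(*d);th=rr/K[0,0]
    q=np.array([*(np.sin(th)*d/rr),np.cos(th)]);R=np.array(c["R"]);q=R.T@q;o=-R.T@np.array(c["t"])
    return o+q*(z-o[2])/q[2]
E
python3 cap.py w1
```

```text
1.575 [0.37697434 0.17822239 0.22249711] [[ 9.588e-01 -2.841e-01 -0.000e+00]
 [-2.841e-01 -9.588e-01  1.000e-04]
 [-1.000e-04 -1.000e-04 -1.000e+00]] [-0.32092689  0.03645441  0.10703848] [0.00513842 0.03165685 0.02468747] 0.9988284541775195
```

View pics/w1.png

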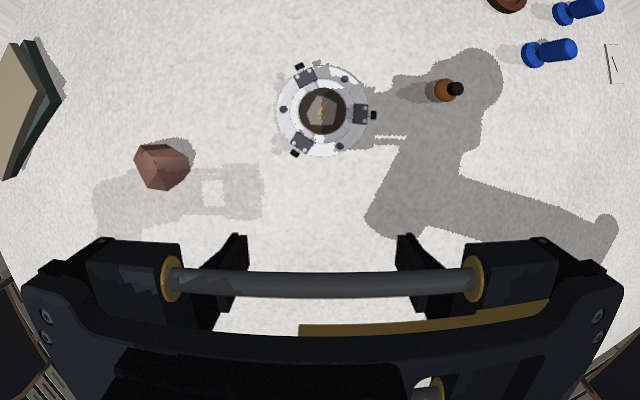

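Wrist view: the holder is centred near (321,112) with the mount inside, and the dropper is at (447,90).

Run:
```python
import pickle,cv2
c=pickle.load(open("w1.pkl","rb"));cv2.imwrite("pics/w1z.png",cv2.resize(c["image"][55:170,260:390],None,fx=5,fy=5,interpolation=cv2.INTER_CUBIC))
```

```text
(no output)
```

View pics/w1z.png

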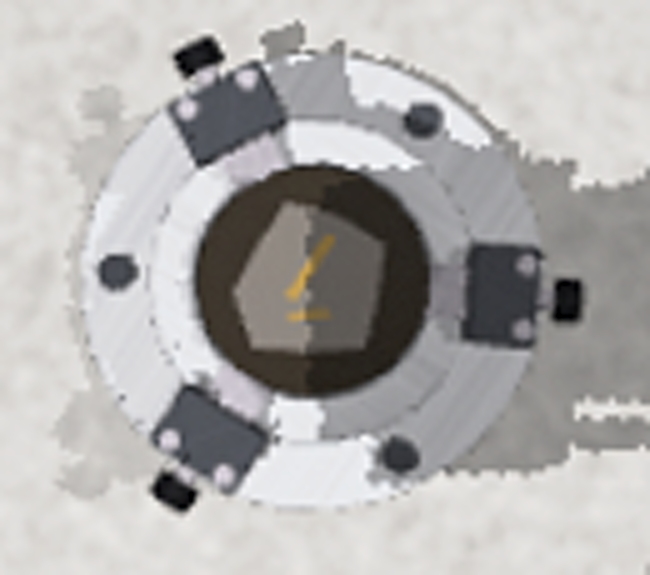

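```bash
cat > ov.py <<'E'
import pickle,cv2,sys
from h import *
def overlay(tag,circs,box,f,out):
    c=pickle.load(open(tag+".pkl","rb"));x0,y0,x1,y1=box
    im=cv2.resize(c["image"][y0:y1,x0:x1],None,fx=f,fy=f,interpolation=cv2.INTER_CUBIC)
    for (x,y,z,rad,col) in circs:
        P=[]
        for a in np.linspace(0,2*np.pi,73):
            u=wproj(c,[x+rad*np.cos(a),y+rad*np.sin(a),z]);P.append(((u-[x0,y0]+.5)*f-.5))
        cv2.polylines(im,[np.int32(np.round(P))],True,col,1)
    cv2.imwrite(f"pics/{out}.png",im)
E
python3 - <<'E'
import pickle
from ov import *
c=pickle.load(open("w1.pkl","rb"))
p=wray(c,260+(312.5)/5-.5,55+281.5/5-.5,.0525);print(p)
b=wray(c,260+(311.)/5-.5,55+281.5/5-.5,.009);print(b)
x,y=p[:2]
overlay("w1",[(x,y,.0525,.025,(0,0,255)),(x,y,.009,.056,(0,255,0)),(x,y,.045,.036,(255,0,0))],(260,55,390,170),5,"w1o")
E
```

```text
[0.45314526 0.15590048 0.0525    ]
[0.4533257  0.15619517 0.009     ]
```

View pics/w1o.png

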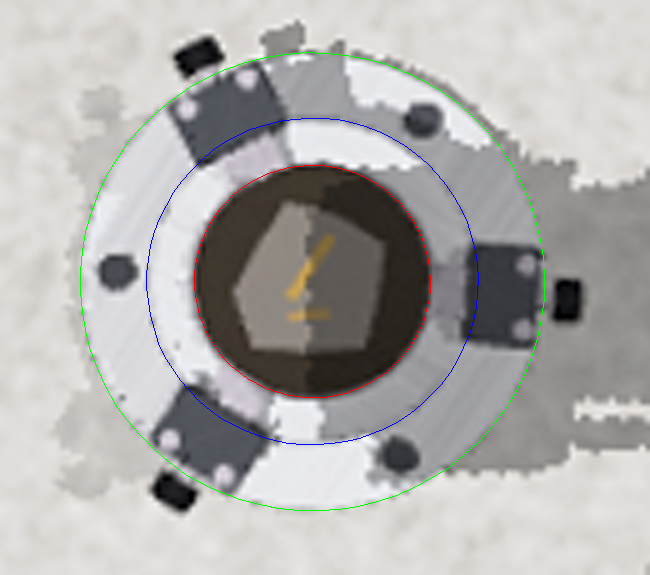

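Call:
servo_tool:
  slide:
    - [0.2, -0.5, 0]
    - [0.35, -0.9, 0]
    - [0.35, -0.9, 0]
    - [0.35, -0.9, 0]
    - [0.35, -0.9, 0]
    - [0.29, -0.82, 0]
    - [0, 0, 0]
    - [0, 0, 0]
    - [0, 0, 0]
  twist:
    - [0, 0, 0]
    - [0, 0, 0]
    - [0, 0, 0]
    - [0, 0, 0]
    - [0, 0, 0]
    - [0, 0, 0]
    - [0, 0, 0]
    - [0, 0, 0]
    - [0, 0, 0]
  gripper: [0, 0, 0, 0, 0, 0, 0, 0, 0]

```text
time_s: 2.7
tcp_pos: [0.4904, -0.1162, 0.2226]
ee_rot: [[0.959, -0.283, 0.0], [-0.283, -0.959, 0.0], [0.0, -0.0, -1.0]]
wrist_force: [0.0, 0.8, 0.2]
gripper_width: 1.001
```

```bash
python3 cap.py w2
python3 - <<'E'
import pickle,cv2
c=pickle.load(open("w2.pkl","rb"));cv2.imwrite("pics/w2z.png",cv2.resize(c["image"][40:170,260:420],None,fx=5,fy=5,interpolation=cv2.INTER_CUBIC)[:600])
E
```

```text
2.75 [ 0.49045847 -0.1161743   0.22272633] [[ 9.593e-01 -2.824e-01  3.000e-04]
 [-2.824e-01 -9.593e-01  1.000e-04]
 [ 3.000e-04 -2.000e-04 -1.000e+00]] [-0.11110973 -0.63468464  1.2199837 ] [-0.06043686 -0.02850529 -0.02004746] 1.00661727947324
```

View pics/w2.png

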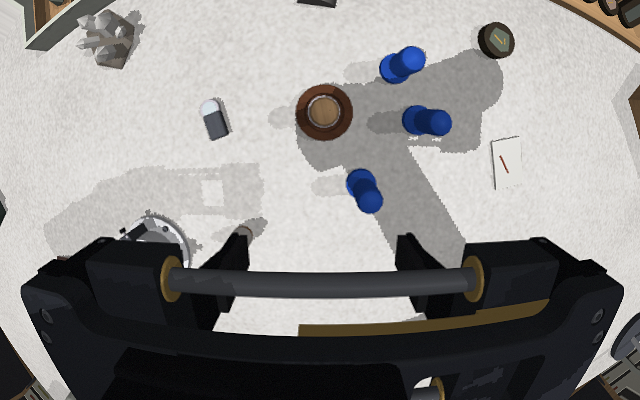

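View pics/w2z.png

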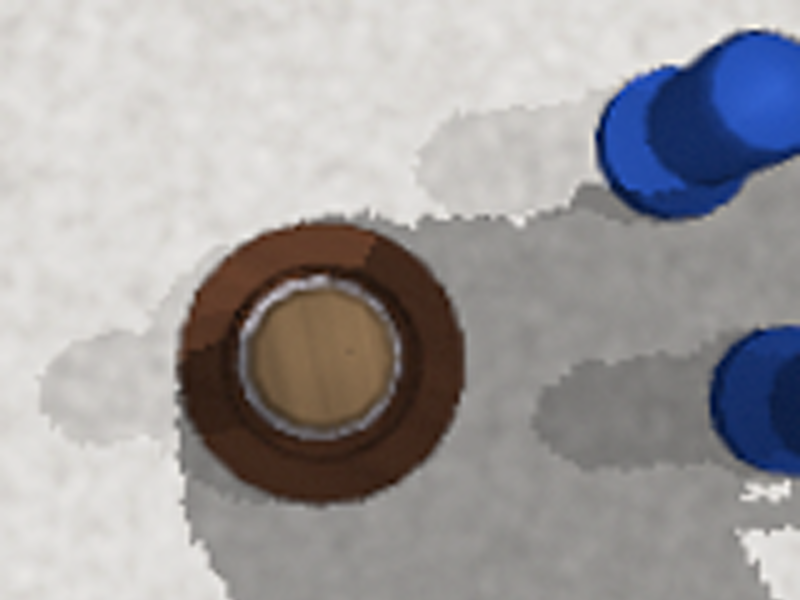

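Run:
```python
import pickle
from ov import *
c=pickle.load(open("w2.pkl","rb"))
q=lambda x,y:(260+(x+.5)/5-.5,40+(y+.5)/5-.5)
s=wray(c,*q(321.5,363),.02);f=wray(c,*q(320.5,357.5),.026);h=wray(c,*q(322,356.5),.096)
print(s,f,h, "TCP proj",wproj(c,[.4905,-.1162,.2227]),wproj(c,[.4905,-.1162,.179]))
overlay("w2",[(*s[:2],.02,.034,(0,255,0)),(*f[:2],.026,.019,(255,0,0)),(*h[:2],.096,.014,(0,0,255))],(260,40,380,160),5,"w2o")
```

```text
[ 0.56444441 -0.13961052  0.02      ] [ 0.56575723 -0.1397165   0.026     ] [ 0.56590197 -0.13960684  0.096     ] TCP proj [323.32104044 250.88348714] [323.04124637 224.12836994]
```

View pics/w2o.png

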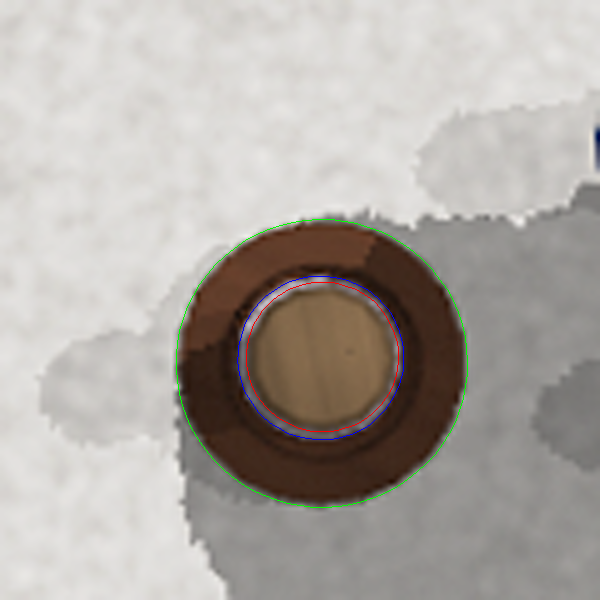

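Call:
servo_tool:
  slide:
    - [0.4, -0.12, 0]
    - [0.5, -0.16, 0]
    - [0.362, -0.115, 0]
    - [0, 0, -0.5]
    - [0, 0, -0.9]
    - [0, 0, -0.8]
    - [0, 0, -0.41]
    - [0, 0, -0.2]
    - [0, 0, 0]
    - [0, 0, 0]
  twist:
    - [0, 0, 0]
    - [0, 0, 0]
    - [0, 0, 0]
    - [0, 0, 0]
    - [0, 0, 0]
    - [0, 0, 0]
    - [0, 0, 0]
    - [0, 0, 0]
    - [0, 0, 0]
    - [0, 0, 0]
  gripper: [0, 0, 0, 0, 0, 0, 0, 0, 0, 0]

```text
time_s: 4.0
tcp_pos: [0.5674, -0.141, 0.0554]
ee_rot: [[0.959, -0.284, 0.003], [-0.284, -0.959, -0.0], [0.003, -0.001, -1.0]]
wrist_force: [0.6, 0.5, 0.1]
gripper_width: 0.999
```

```bash
python3 cap.py w3
```

```text
4.05 [ 0.56735114 -0.14107872  0.0555165 ] [[ 9.587e-01 -2.843e-01  3.100e-03]
 [-2.843e-01 -9.587e-01 -1.000e-04]
 [ 3.000e-03 -8.000e-04 -1.000e+00]] [-0.10906145  0.52752997  0.65284652] [-0.02170282 -0.01168255 -0.03291768] 1.0019146240940884
```

View pics/w3.png

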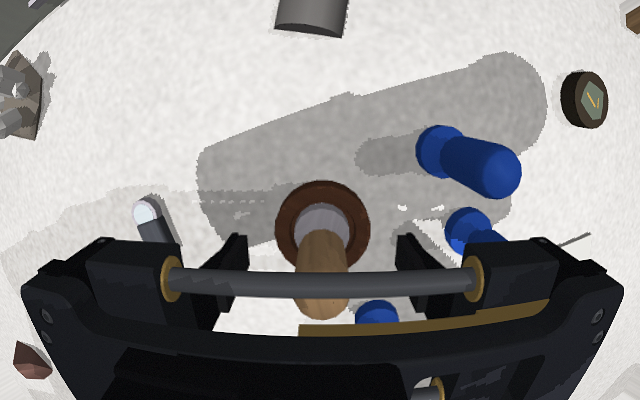

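Call:
servo_tool:
  slide:
    - [0, 0, 0]
    - [0, 0, 0]
    - [0, 0, 0]
    - [0, 0, 0]
    - [0, 0, 0]
    - [0, 0, 0]
    - [0, 0, 0]
    - [0, 0, 0]
  twist:
    - [0, 0, 0]
    - [0, 0, 0]
    - [0, 0, 0]
    - [0, 0, 0]
    - [0, 0, 0]
    - [0, 0, 0]
    - [0, 0, 0]
    - [0, 0, 0]
  gripper: [1, 1, 1, 1, 1, 1, 1, 1]

```text
time_s: 5.05
tcp_pos: [0.5662, -0.1413, 0.0539]
ee_rot: [[0.959, -0.285, -0.0], [-0.285, -0.959, -0.0], [0.0, 0.0, -1.0]]
wrist_force: [0.2, -0.7, -0.1]
gripper_width: 0.316
```

```bash
python3 cap.py w4
```

```text
5.1 [ 0.56624657 -0.14133401  0.05391929] [[ 9.586e-01 -2.847e-01 -0.000e+00]
 [-2.847e-01 -9.586e-01 -1.000e-04]
 [ 0.000e+00  1.000e-04 -1.000e+00]] [ 0.005929   -1.04562539  0.16219482] [-0.22741472 -0.05304808  0.01981348] 0.3147743022030117
```

View pics/w4.png

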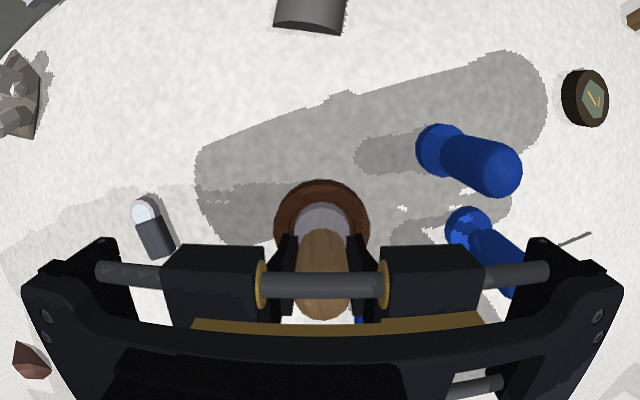

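Call:
servo_tool:
  slide:
    - [0, 0, 0.1]
    - [0, 0, 0.2]
    - [0, 0, 0.5]
    - [0, 0, 0.6]
    - [0, 0, 0.5]
    - [0, 0, 0.1]
    - [0, 0, 0]
    - [0, 0, 0]
  twist:
    - [0, 0, 0]
    - [0, 0, 0]
    - [0, 0, 0]
    - [0, 0, 0]
    - [0, 0, 0]
    - [0, 0, 0]
    - [0, 0, 0]
    - [0, 0, 0]
  gripper: [1, 1, 1, 1, 1, 1, 1, 1]

```text
time_s: 6.1
tcp_pos: [0.5651, -0.1411, 0.1722]
ee_rot: [[0.958, -0.285, -0.003], [-0.285, -0.959, 0.0], [-0.003, 0.001, -1.0]]
wrist_force: [-0.4, -0.2, -3.2]
gripper_width: 0.313
```

```bash
python3 cap.py w5;python3 - <<'E'
import pickle,cv2
c=pickle.load(open("w5.pkl","rb"));cv2.imwrite("pics/w5z.png",cv2.resize(c["image"][150:280,240:400],None,fx=5,fy=5,interpolation=cv2.INTER_CUBIC)[:600])
E
```

```text
6.15 [ 0.56524836 -0.1411535   0.17225352] [[ 9.585e-01 -2.850e-01 -3.400e-03]
 [-2.850e-01 -9.585e-01  3.000e-04]
 [-3.300e-03  7.000e-04 -1.000e+00]] [ 0.22458002 -0.70704795 -3.28047622] [0.00337564 0.00131129 0.01977664] 0.31603790252768993
```

View pics/w5z.png

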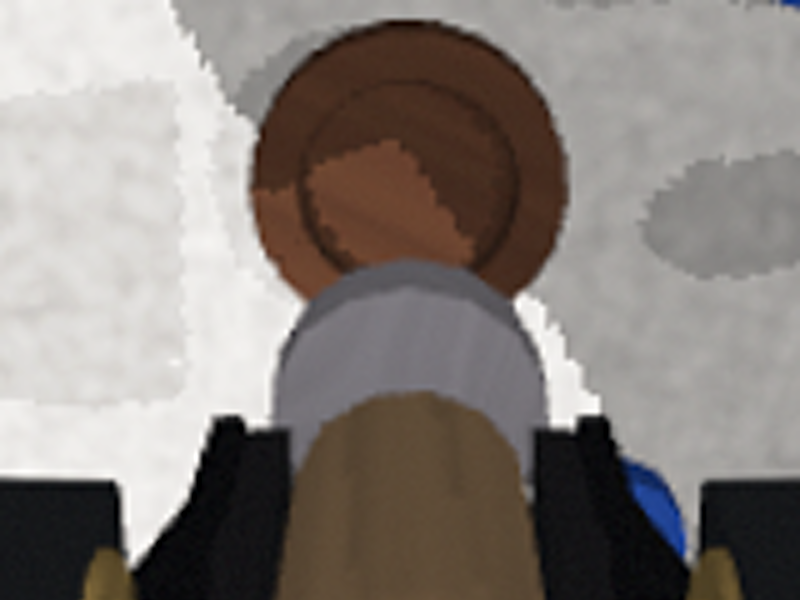

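Run:
```python
import pickle
from ov import *
from scipy.optimize import fsolve
c=pickle.load(open("w5.pkl","rb"))
q=lambda x,y:np.array((240+(x+.5)/5-.5,150+(y+.5)/5-.5))
A=np.linspace(0,2*np.pi,721)
def pts(x,y,z,r):return np.array([wproj(c,[x+r*np.cos(a),y+r*np.sin(a),z]) for a in A])
z0=.1303
def res(p):
    b=pts(p[0],p[1],z0,.019);t=pts(p[0],p[1],z0+.014,.019);
    return [t[:,0].min()+t[:,0].max()-2*q(411.5,0)[0], b[:,1].min()-q(0,261)[1]]
s=fsolve(res,[.566,-.141]);print("foot",s)
t=pts(*s,z0+.014,.019);print(t[:,0].min(),t[:,0].max(),q(276,0),q(547,0),"topface front",t[:,1].min(),q(0,288))
st=wray(c,*q(410,181),.02);print("stand",st)
overlay("w5",[(*s,z0,.019,(0,0,255)),(*s,z0+.014,.019,(0,255,0)),(*st[:2],.02,.034,(255,0,0))],(240,150,400,270),5,"w5o")
```

```text
foot [ 0.56343618 -0.1397918 ]
293.4143142210716 350.385685779016 [294.8 149.6] [349.  149.6] topface front 208.11263392982073 [239.6 207.2]
stand [ 0.5663071  -0.14044426  0.02      ]
```

View pics/w5o.png

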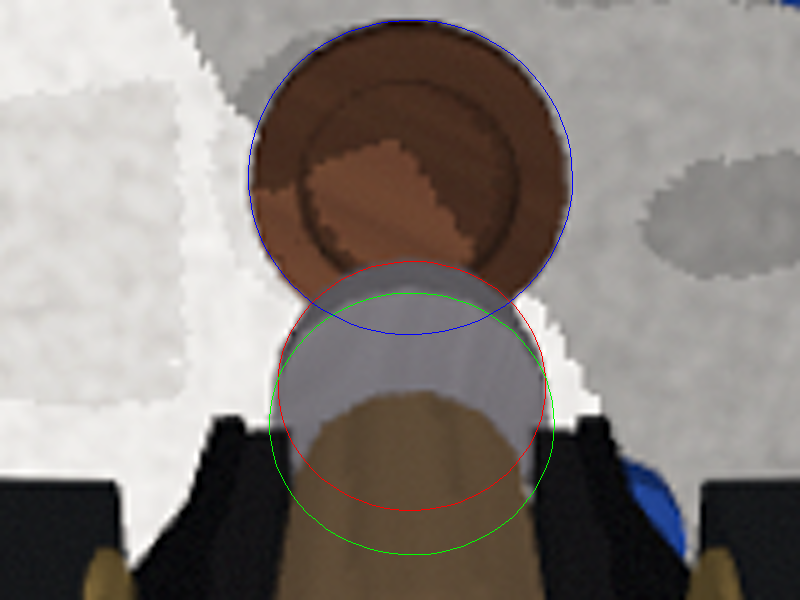

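Call:
servo_tool:
  slide:
    - [-0.15, 0.4, 0]
    - [-0.3, 0.8, 0]
    - [-0.35, 0.93, 0]
    - [-0.35, 0.93, 0]
    - [-0.35, 0.93, 0]
    - [-0.258, 0.7, 0]
    - [-0.1, 0.245, -0.2]
    - [0, 0, -0.4]
    - [0, 0, -0.3]
    - [0, 0, -0.2]
    - [0, 0, -0.09]
    - [0, 0, 0]
  twist:
    - [0, 0, 0]
    - [0, 0, 0]
    - [0, 0, 0]
    - [0, 0, 0]
    - [0, 0, 0]
    - [0, 0, 0]
    - [0, 0, 0]
    - [0, 0, 0]
    - [0, 0, 0]
    - [0, 0, 0]
    - [0, 0, 0]
    - [0, 0, 0]
  gripper: [1, 1, 1, 1, 1, 1, 1, 1, 1, 1, 1, 1]

```text
time_s: 7.65
tcp_pos: [0.4549, 0.1546, 0.1023]
ee_rot: [[0.958, -0.285, -0.0], [-0.285, -0.958, -0.0], [-0.0, 0.001, -1.0]]
wrist_force: [0.9, 0.8, -2.3]
gripper_width: 0.314
```

Call:
servo_tool:
  slide:
    - [0, 0, 0]
    - [0, 0, 0]
    - [0, 0, 0]
    - [0, 0, 0]
  twist:
    - [0, 0, 0]
    - [0, 0, 0]
    - [0, 0, 0]
    - [0, 0, 0]
  gripper: [1, 1, 1, 1]

```text
time_s: 8.15
tcp_pos: [0.4548, 0.1549, 0.1027]
ee_rot: [[0.959, -0.285, 0.0], [-0.285, -0.959, 0.0], [0.0, -0.0, -1.0]]
wrist_force: [-0.6, 0.2, -2.1]
gripper_width: 0.313
```

```bash
python3 cap.py w6;python3 cap.py t6 top;python3 cap.py s6 scene;python3 - <<'E'
import pickle,cv2
f=lambda n,b,k,o:cv2.imwrite(f"pics/{o}.png",cv2.resize(pickle.load(open(n+".pkl","rb"))["image"][b[1]:b[3],b[0]:b[2]],None,fx=k,fy=k,interpolation=cv2.INTER_CUBIC))
f("w6",(240,150,400,270),5,"w6z");f("t6",(220,200,320,275),8,"t6z");f("s6",(330,110,420,190),7,"s6z")
E
```

```text
8.2 [0.45477926 0.15491433 0.10267948] [[ 9.586e-01 -2.847e-01  2.000e-04]
 [-2.847e-01 -9.586e-01  2.000e-04]
 [ 2.000e-04 -2.000e-04 -1.000e+00]] [ 0.45295465 -0.23645233 -3.22344668] [ 0.00636102 -0.02224276  0.02513247] 0.3177535105017479
8.25 [0.45472748 0.15490161 0.10261136] [[ 9.586e-01 -2.848e-01  1.000e-04]
 [-2.848e-01 -9.586e-01  1.000e-04]
 [ 0.000e+00 -1.000e-04 -1.000e+00]] [-0.44260633  0.62985661 -2.74216479] [-0.00168382  0.02860115  0.02602564] 0.317538114594601
8.3 [0.45476559 0.15489316 0.10260532] [[ 9.586e-01 -2.848e-01  1.000e-04]
 [-2.848e-01 -9.586e-01  1.000e-04]
 [ 1.000e-04 -1.000e-04 -1.000e+00]] [ 0.7638289   0.28245709 -3.39831237] [0.024431   0.01689397 0.03038173] 0.3143239105492503
```

View pics/w6z.png

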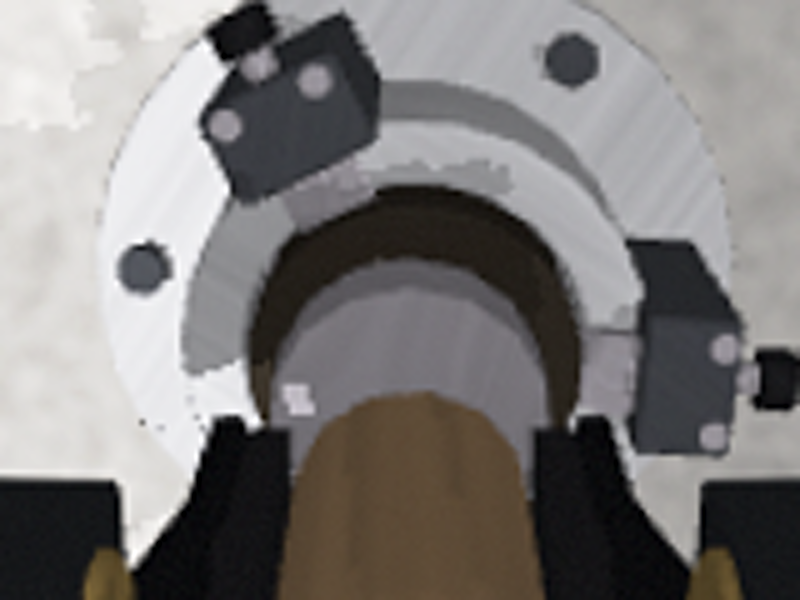

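View pics/t6z.png

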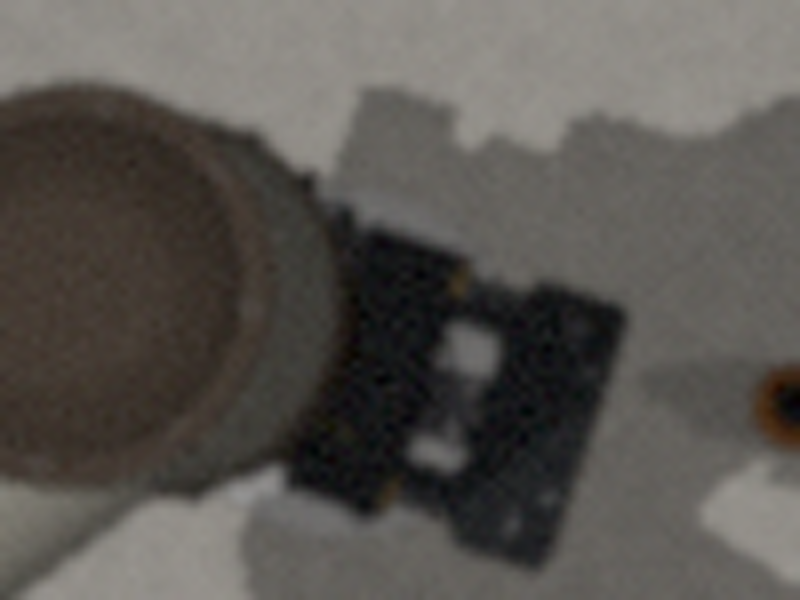

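View pics/s6z.png

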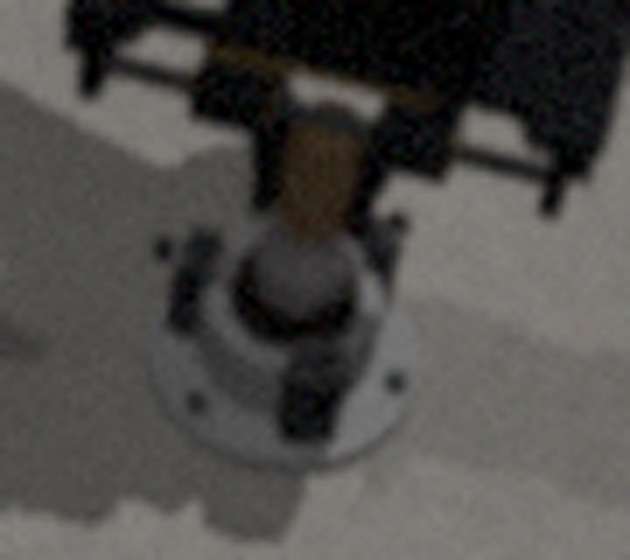

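Run:
```python
import pickle
from ov import *
from scipy.optimize import fsolve
c=pickle.load(open("w6.pkl","rb"))
q=lambda x,y:np.array((240+(x+.5)/5-.5,150+(y+.5)/5-.5))
A=np.linspace(0,2*np.pi,721)
def pts(x,y,z,r):return np.array([wproj(c,[x+r*np.cos(a),y+r*np.sin(a),z]) for a in A])
def fit(z,r,xl,xr,ytop):
    def res(p):
        t=pts(*p,z,r);return [t[:,0].min()+t[:,0].max()-q(xl,0)[0]-q(xr,0)[0],t[:,1].min()-q(0,ytop)[1]]
    s=fsolve(res,[.4545,.155]);t=pts(*s,z,r);print(s,"width px",(t[:,0].max()-t[:,0].min())*5,"meas",xr-xl);return s
m=fit(.0525,.025,247,582,186); fo=fit(.0608,.019,272,548,259); ft=fit(.0748,.019,272,548,289);
R=np.array([[.9586,-.2848],[-.2848,-.9586]])
print("mount-foot in world",m-fo,"tool",R.T@(m-fo),"using top edge",R.T@(m-ft))
overlay("w6",[(*m,.0525,.025,(0,0,255)),(*fo,.0608,.019,(0,255,0)),(*ft,.0748,.019,(0,255,255)),(*m,.045,.036,(255,0,0)),(*m,.009,.056,(255,0,255)),(*m,.009,.036,(255,0,255))],(240,120,400,270),5,"w6o")
```

```text
[0.45560447 0.15505469] width px 341.0868366735073 meas 335
[0.45359244 0.15633852] width px 267.94812397059417 meas 276
[0.4537244  0.15628714] width px 285.0194309502433 meas 276
mount-foot in world [ 0.00201203 -0.00128383] tool [0.00229437 0.00065765] using top edge [0.00215324 0.00064598]
```

View pics/w6o.png

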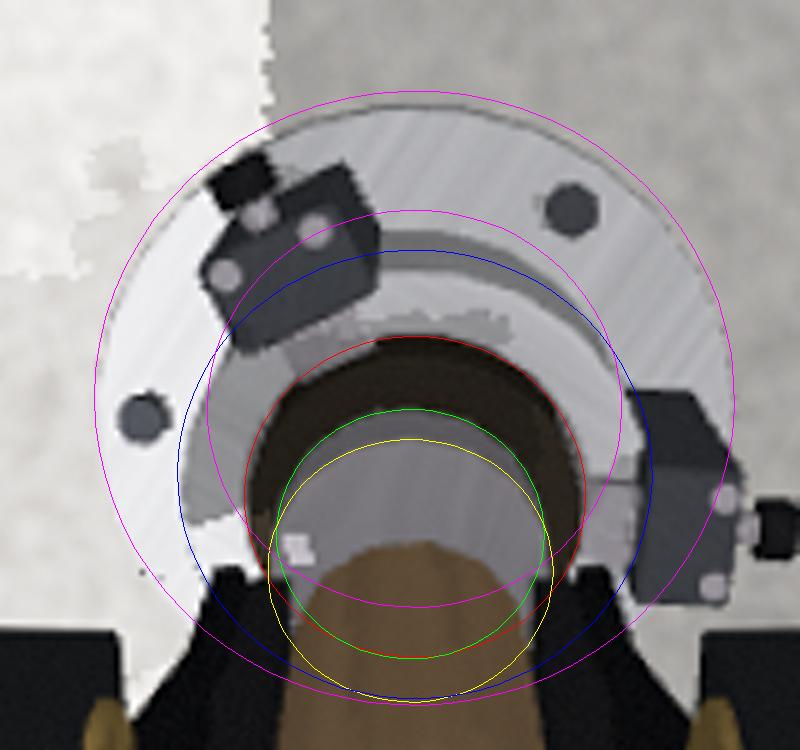

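Run:
```python
import pickle
from ov import *
from scipy.optimize import fsolve
c=pickle.load(open("w6.pkl","rb"))
q=lambda x,y:np.array((240+(x+.5)/5-.5,120+(y+.5)/5-.5))
A=np.linspace(0,2*np.pi,721)
def pts(x,y,z,r):return np.array([wproj(c,[x+r*np.cos(a),y+r*np.sin(a),z]) for a in A])
R=np.array([[.9586,-.2848],[-.2848,-.9586]])
def fit(n,z,r,xm,ytop):
    def res(p):
        t=pts(*p,z,r);return [t[:,0].min()+t[:,0].max()-2*q(xm,0)[0],t[:,1].min()-q(0,ytop)[1]]
    s=fsolve(res,[.4545,.155]);t=pts(*s,z,r);print(n,s,"tool",R.T@(s-[.4548,.1549]),(t[:,0].min()-239.5)*5,(t[:,0].max()-239.5)*5);return s
fo=fit("foot bottom",.0608,.019,410,409);ft=fit("foot top",.0748,.019,410,439)
m=fit("mount at rim",.045,.0255,414.5,336)
rm=fit("rim",.045,.036,414.5,268); ba=fit("base",.008,.056,414.5,106);ba2=fit("base",.010,.056,414.5,106); cb=fit("cupfoot",.008,.036,414.5,230)
overlay("w6",[(*fo,.0608,.019,(0,255,0)),(*ft,.0748,.019,(0,255,255)),(*rm,.045,.036,(255,0,0)),(*rm,.045,.0255,(0,0,255)),(*rm,.0525,.025,(0,0,255)),(*rm,.008,.056,(255,0,255)),(*rm,.008,.036,(255,0,255))],(240,120,400,270),5,"w6o")
```

```text
foot bottom [0.45359244 0.15633852] tool [-0.00156726 -0.00103505] 276.5259380147012 544.4740619852953
foot top [0.4537244  0.15628714] tool [-0.00142613 -0.00102338] 267.99028452487704 553.0097154751206
mount at rim [0.45333801 0.15571151] tool [-0.00163258 -0.00036154] 246.86879967884096 583.1312003238659
rim [0.45300666 0.15580448] tool [-0.00197669 -0.00035629] 178.52594491430466 651.4740550857127
base [0.45302688 0.15571186] tool [-0.00193093 -0.00027327] 97.03557688025398 732.9644231238362
base [0.45320974 0.15566155] tool [-0.00174131 -0.00027712] 94.74995912817661 735.2500408744964
cupfoot [0.45209323 0.15600208] tool [-0.00290858 -0.00028556] 209.32984224416316 620.670157755861
```

View pics/w6o.png

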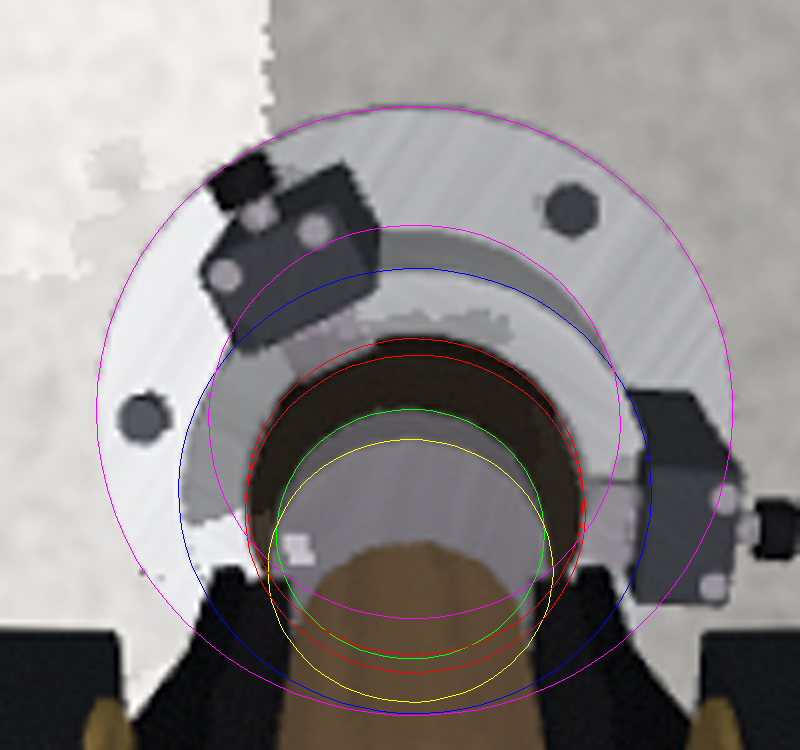

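Call:
servo_tool:
  slide:
    - [-0.01, -0.01, -0.03]
    - [0, 0, -0.03]
    - [0, 0, -0.03]
    - [0, 0, -0.02]
    - [0, 0, -0.02]
    - [0, 0, -0.02]
    - [0, 0, -0.02]
    - [0, 0, 0]
    - [0, 0, 0]
  twist:
    - [0, 0, 0]
    - [0, 0, 0]
    - [0, 0, 0]
    - [0, 0, 0]
    - [0, 0, 0]
    - [0, 0, 0]
    - [0, 0, 0]
    - [0, 0, 0]
    - [0, 0, 0]
  gripper: [1, 1, 1, 1, 1, 1, 1, 1, 1]

```text
time_s: 9.43
tcp_pos: [0.4544, 0.1543, 0.0927]
ee_rot: [[0.959, -0.285, 0.001], [-0.285, -0.959, 0.0], [0.001, -0.0, -1.0]]
wrist_force: [-0.2, -0.8, 1.4]
gripper_width: 0.315
```

Call:
servo_tool:
  slide:
    - [0, 0, -0.02]
    - [0, 0, -0.02]
    - [0, 0, 0]
    - [0, 0, 0]
  twist:
    - [0, 0, 0]
    - [0, 0, 0]
    - [0, 0, 0]
    - [0, 0, 0]
  gripper: [1, 1, 1, 1]

```text
time_s: 9.93
tcp_pos: [0.4543, 0.1544, 0.09]
ee_rot: [[0.959, -0.285, 0.0], [-0.285, -0.959, 0.0], [0.0, -0.0, -1.0]]
wrist_force: [0.1, -0.6, 1.5]
gripper_width: 0.313
```

```bash
python3 cap.py w7;python3 -c "
from station import r
for i in range(3):
    r.capture('top');s=r.sense();print(s['tcp_pos'],s['wrist_force'],s['moment'])"
```

```text
9.975 [0.45430732 0.15438913 0.08995868] [[ 9.586e-01 -2.847e-01  3.000e-04]
 [-2.847e-01 -9.586e-01  2.000e-04]
 [ 2.000e-04 -3.000e-04 -1.000e+00]] [1.39221031 0.09724968 1.60800278] [-0.19602598  0.07400951  0.02777026] 0.3140022092073508
[0.45430167 0.15435395 0.08996716] [-0.18045698 -0.51516426  2.6787577 ] [-0.15351905 -0.02299047  0.02495043]
[0.45427741 0.1543406  0.08996585] [-0.84026841 -0.13269503  1.12869806] [-0.1265853  -0.03804278  0.04177468]
[0.45427634 0.15436397 0.08996655] [ 0.25307729 -0.51021484  2.04903584] [-0.13405264  0.04801998 -0.02031868]
```

View pics/w7.png

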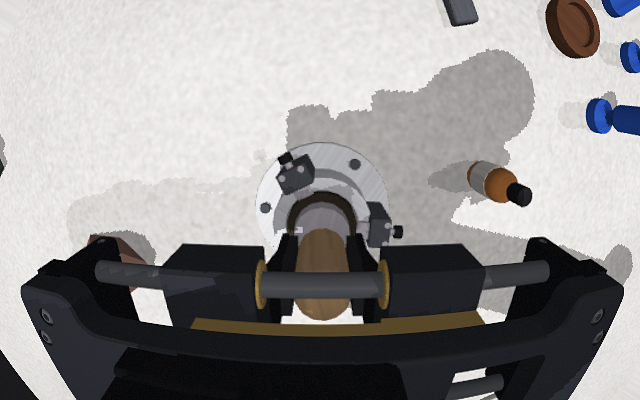

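Call:
servo_tool:
  slide:
    - [0, 0, -0.02]
    - [0, 0, -0.02]
    - [0, 0, 0]
    - [0, 0, 0]
  twist:
    - [0, 0, 0]
    - [0, 0, 0]
    - [0, 0, 0]
    - [0, 0, 0]
  gripper: [1, 1, 1, 1]

```text
time_s: 10.62
tcp_pos: [0.4541, 0.1542, 0.0874]
ee_rot: [[0.959, -0.285, -0.0], [-0.285, -0.959, -0.0], [-0.0, 0.0, -1.0]]
wrist_force: [0.2, -0.8, 1.0]
gripper_width: 0.316
```

Call:
servo_tool:
  slide:
    - [0, 0, -0.02]
    - [0, 0, 0]
    - [0, 0, 0]
  twist:
    - [0, 0, 0]
    - [0, 0, 0]
    - [0, 0, 0]
  gripper: [1, 1, 1]

```text
time_s: 11.0
tcp_pos: [0.4541, 0.1543, 0.0863]
ee_rot: [[0.959, -0.285, -0.0], [-0.285, -0.959, -0.0], [-0.0, 0.0, -1.0]]
wrist_force: [-0.0, -0.5, 0.6]
gripper_width: 0.317
```

Call:
servo_tool:
  slide:
    - [0, 0, -0.015]
    - [0, 0, 0]
    - [0, 0, 0]
  twist:
    - [0, 0, 0]
    - [0, 0, 0]
    - [0, 0, 0]
  gripper: [1, 1, 1]

```text
time_s: 11.38
tcp_pos: [0.4542, 0.1543, 0.0855]
ee_rot: [[0.959, -0.285, 0.0], [-0.285, -0.959, -0.0], [0.0, 0.0, -1.0]]
wrist_force: [-0.7, -0.3, 0.8]
gripper_width: 0.313
```

```bash
cat > f.py <<'E'
from station import r
import numpy as np
F=[]
for i in range(4):
    r.capture('top');s=r.sense();F.append([*s['tcp_pos']*1000,*s['wrist_force'],*s['moment']])
print(s["time_s"],np.mean(F,0).round(3),s["ee_rot"][:,2].round(4),s["gripper_width"])
E
python3 f.py
```

```text
11.575 [ 4.54150e+02  1.54276e+02  8.54680e+01 -1.15000e-01 -8.60000e-02
  1.49900e+00 -1.09000e-01  1.30000e-02 -4.10000e-02] [-0.  0. -1.] 0.31960279673577136
```

```bash
python3 cap.py w8
python3 - <<'E'
import pickle,cv2,numpy as np
im=[cv2.resize(pickle.load(open(n+".pkl","rb"))["image"][180:270,250:395],None,fx=2.75,fy=5,interpolation=cv2.INTER_CUBIC) for n in("w6","w8")]
cv2.imwrite("pics/w68.png",np.hstack(im))
E
```

```text
11.625 [0.45416082 0.15427347 0.08546969] [[ 9.586e-01 -2.848e-01  0.000e+00]
 [-2.848e-01 -9.586e-01  0.000e+00]
 [ 0.000e+00 -1.000e-04 -1.000e+00]] [-0.18977023 -0.16414836  1.83748576] [-0.10729378  0.0308444  -0.0158446 ] 0.31338200562405477
```

View pics/w68.png

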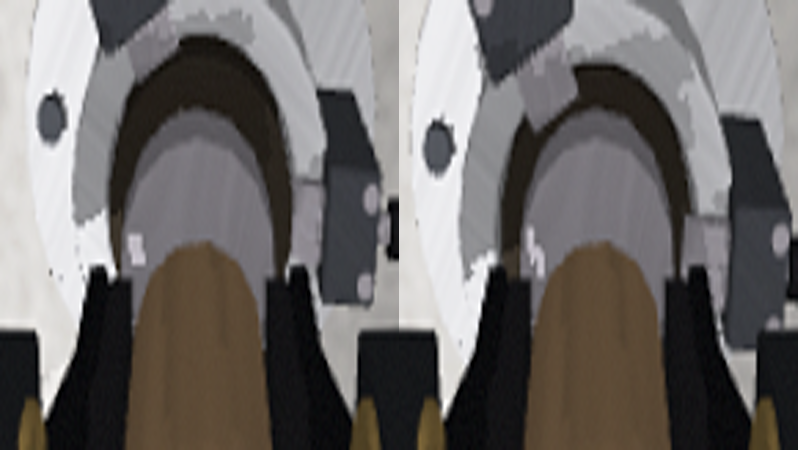

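Call:
servo_tool:
  slide:
    - [0, 0, -0.015]
    - [0, 0, 0]
    - [0, 0, 0]
  twist:
    - [0, 0, 0]
    - [0, 0, 0]
    - [0, 0, 0]
  gripper: [1, 1, 1]

```text
time_s: 12.0
tcp_pos: [0.4542, 0.1543, 0.0846]
ee_rot: [[0.959, -0.285, 0.0], [-0.285, -0.959, 0.0], [0.0, -0.0, -1.0]]
wrist_force: [-0.1, -0.1, 2.4]
gripper_width: 0.314
```

Call:
servo_tool:
  slide:
    - [0, 0, -0.015]
    - [0, 0, 0]
    - [0, 0, 0]
  twist:
    - [0, 0, 0]
    - [0, 0, 0]
    - [0, 0, 0]
  gripper: [1, 1, 1]

```text
time_s: 12.38
tcp_pos: [0.4542, 0.1543, 0.0837]
ee_rot: [[0.959, -0.285, 0.0], [-0.285, -0.959, -0.0], [0.0, -0.0, -1.0]]
wrist_force: [-0.1, -0.3, 2.6]
gripper_width: 0.314
```

```bash
python3 f.py; python3 cap.py w9;python3 - <<'E'
import pickle,cv2,numpy as np
cv2.imwrite("pics/w9z.png",cv2.resize(pickle.load(open("w9.pkl","rb"))["image"][160:275,240:400],None,fx=5,fy=5,interpolation=cv2.INTER_CUBIC))
E
```

```text
12.575 [ 4.54168e+02  1.54276e+02  8.36710e+01 -3.20000e-01 -5.70000e-02
  2.34600e+00 -7.90000e-02  1.10000e-02 -1.00000e-03] [ 1.e-04  0.e+00 -1.e+00] 0.3167533855397307
12.625 [0.45415518 0.15427248 0.08364513] [[ 0.9586 -0.2848  0.    ]
 [-0.2848 -0.9586  0.    ]
 [ 0.     -0.     -1.    ]] [-0.07088579  0.5276925   2.81462554] [-0.08896801  0.04189225 -0.02183548] 0.3171419271566902
```

View pics/w9z.png

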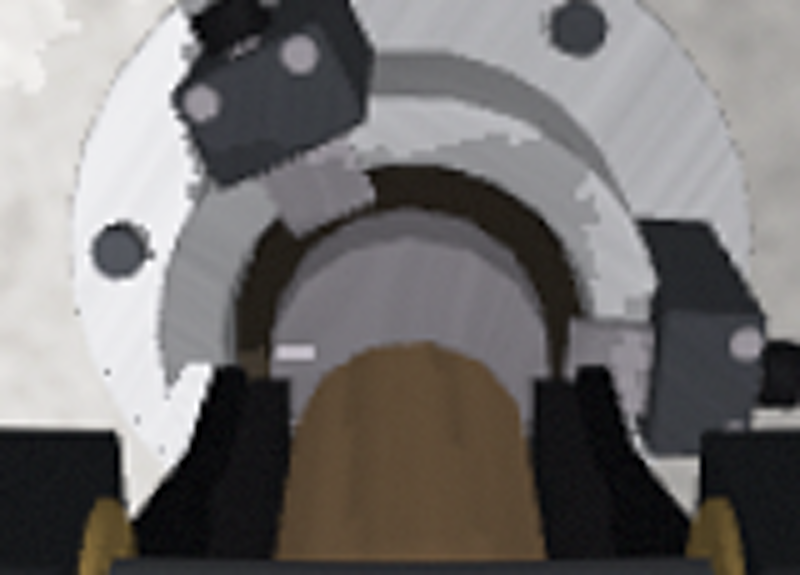

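Call:
servo_tool:
  slide:
    - [0, 0, -0.012]
    - [0, 0, 0]
    - [0, 0, 0]
  twist:
    - [0, 0, 0]
    - [0, 0, 0]
    - [0, 0, 0]
  gripper: [1, 1, 1]

```text
time_s: 13.0
tcp_pos: [0.4542, 0.1543, 0.083]
ee_rot: [[0.959, -0.285, 0.0], [-0.285, -0.959, 0.0], [0.0, -0.0, -1.0]]
wrist_force: [0.5, 0.3, 2.2]
gripper_width: 0.317
```

Call:
servo_tool:
  slide:
    - [0, 0, -0.012]
    - [0, 0, 0]
    - [0, 0, 0]
  twist:
    - [0, 0, 0]
    - [0, 0, 0]
    - [0, 0, 0]
  gripper: [1, 1, 1]

```text
time_s: 13.38
tcp_pos: [0.4542, 0.1543, 0.0822]
ee_rot: [[0.959, -0.285, 0.0], [-0.285, -0.959, -0.0], [0.0, -0.0, -1.0]]
wrist_force: [-0.0, -0.5, 2.4]
gripper_width: 0.317
```

Call:
servo_tool:
  slide:
    - [0, 0, -0.012]
    - [0, 0, 0]
    - [0, 0, 0]
  twist:
    - [0, 0, 0]
    - [0, 0, 0]
    - [0, 0, 0]
  gripper: [1, 1, 1]

```text
time_s: 13.75
tcp_pos: [0.4542, 0.1543, 0.0815]
ee_rot: [[0.959, -0.285, 0.0], [-0.285, -0.959, 0.0], [0.0, -0.0, -1.0]]
wrist_force: [0.2, -0.7, 3.1]
gripper_width: 0.316
```

Call:
servo_tool:
  slide:
    - [0, 0, -0.01]
    - [0, 0, 0]
    - [0, 0, 0]
  twist:
    - [0, 0, 0]
    - [0, 0, 0]
    - [0, 0, 0]
  gripper: [1, 1, 1]

```text
time_s: 14.12
tcp_pos: [0.4542, 0.1543, 0.0809]
ee_rot: [[0.959, -0.285, 0.0], [-0.285, -0.959, 0.0], [0.0, -0.0, -1.0]]
wrist_force: [-0.7, -0.4, 4.0]
gripper_width: 0.314
```

Call:
servo_tool:
  slide:
    - [0, 0, -0.01]
    - [0, 0, 0]
    - [0, 0, 0]
  twist:
    - [0, 0, 0]
    - [0, 0, 0]
    - [0, 0, 0]
  gripper: [1, 1, 1]

```text
time_s: 14.5
tcp_pos: [0.4542, 0.1543, 0.0803]
ee_rot: [[0.959, -0.285, 0.0], [-0.285, -0.959, 0.0], [0.0, -0.0, -1.0]]
wrist_force: [0.4, 0.7, 2.9]
gripper_width: 0.319
```

Call:
servo_tool:
  slide:
    - [0, 0, -0.01]
    - [0, 0, 0]
    - [0, 0, 0]
  twist:
    - [0, 0, 0]
    - [0, 0, 0]
    - [0, 0, 0]
  gripper: [1, 1, 1]

```text
time_s: 14.88
tcp_pos: [0.4542, 0.1543, 0.0797]
ee_rot: [[0.959, -0.285, 0.0], [-0.285, -0.959, 0.0], [0.0, -0.0, -1.0]]
wrist_force: [0.3, -0.0, 4.7]
gripper_width: 0.315
```

```bash
python3 f.py; python3 cap.py w10;python3 - <<'E'
import pickle,cv2,numpy as np
cv2.imwrite("pics/w10z.png",cv2.resize(pickle.load(open("w10.pkl","rb"))["image"][160:275,240:400],None,fx=5,fy=5,interpolation=cv2.INTER_CUBIC))
E
```

```text
15.075 [ 4.54178e+02  1.54272e+02  7.97170e+01  1.89000e-01 -2.83000e-01
  3.88900e+00 -1.17000e-01  3.60000e-02 -5.00000e-03] [ 1.e-04  0.e+00 -1.e+00] 0.3161230123742834
15.125 [0.45418331 0.15425879 0.07970144] [[ 9.586e-01 -2.848e-01  1.000e-04]
 [-2.848e-01 -9.586e-01  0.000e+00]
 [ 1.000e-04 -0.000e+00 -1.000e+00]] [-0.20790975  0.21004848  3.78025888] [-0.12196944  0.03062025  0.03949988] 0.3159978779505956
```

View pics/w10z.png

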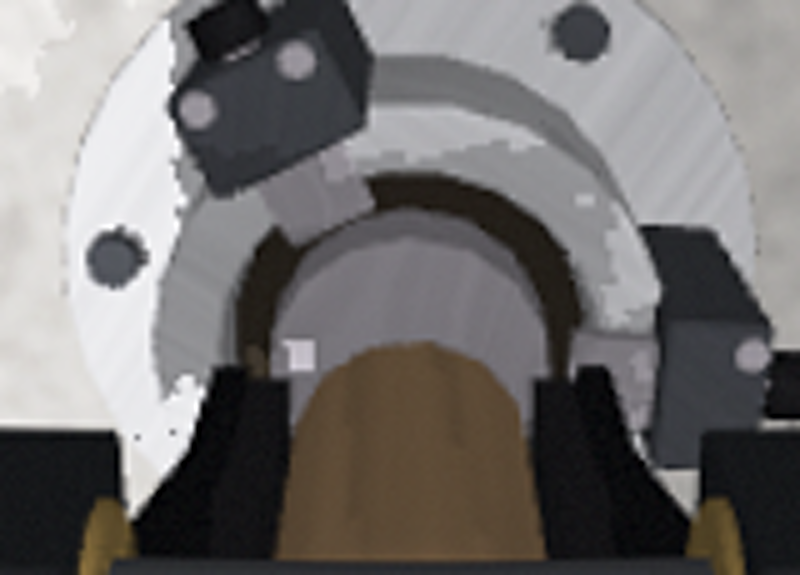

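Call:
servo_tool:
  slide:
    - [0, 0, -0.008]
    - [0, 0, 0]
    - [0, 0, 0]
  twist:
    - [0, 0, 0]
    - [0, 0, 0]
    - [0, 0, 0]
  gripper: [1, 1, 1]

```text
time_s: 15.5
tcp_pos: [0.4542, 0.1543, 0.0793]
ee_rot: [[0.959, -0.285, 0.0], [-0.285, -0.959, 0.0], [0.0, -0.0, -1.0]]
wrist_force: [0.6, -1.1, 4.8]
gripper_width: 0.318
```

Call:
servo_tool:
  slide:
    - [0, 0, -0.008]
    - [0, 0, 0]
    - [0, 0, 0]
  twist:
    - [0, 0, 0]
    - [0, 0, 0]
    - [0, 0, 0]
  gripper: [1, 1, 1]

```text
time_s: 15.88
tcp_pos: [0.4543, 0.1543, 0.0791]
ee_rot: [[0.959, -0.285, 0.0], [-0.285, -0.959, 0.0], [0.0, -0.0, -1.0]]
wrist_force: [-0.6, -0.9, 5.9]
gripper_width: 0.315
```

Call:
servo_tool:
  slide:
    - [0, 0, -0.006]
    - [0, 0, 0]
    - [0, 0, 0]
  twist:
    - [0, 0, 0]
    - [0, 0, 0]
    - [0, 0, 0]
  gripper: [1, 1, 1]

```text
time_s: 16.25
tcp_pos: [0.4544, 0.1543, 0.079]
ee_rot: [[0.959, -0.285, 0.001], [-0.285, -0.959, 0.0], [0.001, -0.0, -1.0]]
wrist_force: [-0.4, -0.8, 8.3]
gripper_width: 0.313
```

Call:
servo_tool:
  slide:
    - [0, 0, -0.006]
    - [0, 0, 0]
    - [0, 0, 0]
  twist:
    - [0, 0, 0]
    - [0, 0, 0]
    - [0, 0, 0]
  gripper: [1, 1, 1]

```text
time_s: 16.62
tcp_pos: [0.4544, 0.1543, 0.0789]
ee_rot: [[0.959, -0.284, 0.001], [-0.284, -0.959, -0.0], [0.001, -0.0, -1.0]]
wrist_force: [-1.4, -1.0, 9.9]
gripper_width: 0.309
```

Call:
servo_tool:
  slide:
    - [0, 0, -0.006]
    - [0, 0, 0]
    - [0, 0, 0]
  twist:
    - [0, 0, 0]
    - [0, 0, 0]
    - [0, 0, 0]
  gripper: [1, 1, 1]

```text
time_s: 17.0
tcp_pos: [0.4545, 0.1543, 0.0788]
ee_rot: [[0.959, -0.284, 0.001], [-0.284, -0.959, -0.0], [0.001, -0.0, -1.0]]
wrist_force: [-2.5, -0.5, 13.0]
gripper_width: 0.319
```

```bash
python3 f.py
```

```text
17.2 [ 4.54467e+02  1.54328e+02  7.88200e+01 -1.95000e+00 -8.61000e-01
  1.18880e+01 -3.20000e-01  7.67000e-01 -1.60000e-02] [ 8.e-04 -1.e-04 -1.e+00] 0.3124024331358102
```

Call:
servo_tool:
  slide:
    - [0, 0, -0.006]
    - [0, 0, -0.004]
    - [0, 0, 0]
    - [0, 0, 0]
  twist:
    - [0, 0, 0]
    - [0, 0, 0]
    - [0, 0, 0]
    - [0, 0, 0]
  gripper: [1, 1, 1, 1]

```text
time_s: 17.7
tcp_pos: [0.4546, 0.1543, 0.0787]
ee_rot: [[0.959, -0.284, 0.001], [-0.284, -0.959, -0.0], [0.001, -0.0, -1.0]]
wrist_force: [-2.7, -1.3, 15.2]
gripper_width: 0.314
```

```bash
python3 f.py; python3 cap.py w11; python3 cap.py s11 scene
python3 - <<'E'
import pickle,cv2,numpy as np
cv2.imwrite("pics/w11z.png",cv2.resize(pickle.load(open("w11.pkl","rb"))["image"][160:275,240:400],None,fx=5,fy=5,interpolation=cv2.INTER_CUBIC))
cv2.imwrite("pics/s11z.png",cv2.resize(pickle.load(open("s11.pkl","rb"))["image"][110:190,330:420],None,fx=7,fy=7,interpolation=cv2.INTER_CUBIC))
E
```

```text
17.9 [ 4.54558e+02  1.54325e+02  7.87110e+01 -2.75800e+00 -4.75000e-01
  1.54120e+01 -4.09000e-01  1.12300e+00 -1.20000e-02] [ 1.e-03 -2.e-04 -1.e+00] 0.31775478227888304
17.95 [0.45456996 0.15433269 0.07871251] [[ 9.589e-01 -2.839e-01  1.100e-03]
 [-2.839e-01 -9.589e-01 -2.000e-04]
 [ 1.100e-03 -1.000e-04 -1.000e+00]] [-2.89154679 -0.36618832 15.28341067] [-0.43499949  1.15355831 -0.01334138] 0.3145346368162121
18.0 [0.45456631 0.1543436  0.07871727] [[ 9.588e-01 -2.839e-01  1.100e-03]
 [-2.839e-01 -9.588e-01 -1.000e-04]
 [ 1.100e-03 -2.000e-04 -1.000e+00]] [-3.00096587 -0.8046636  15.54831308] [-0.40671554  1.16730763  0.01586082] 0.31734965847373797
```

View pics/w11z.png

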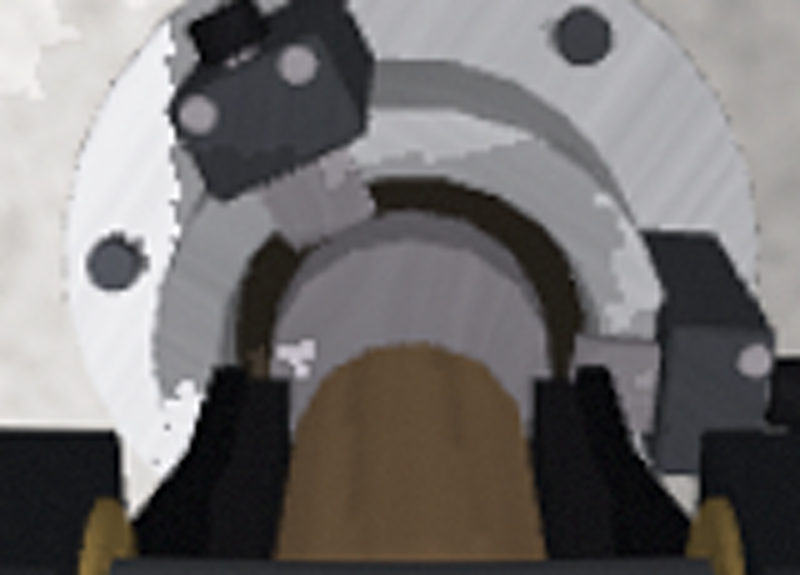

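View pics/s11z.png

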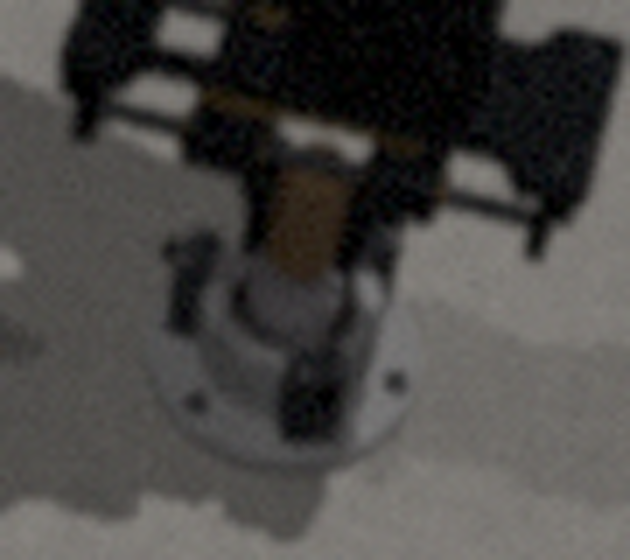

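Call:
servo_tool:
  slide:
    - [0, 0, -0.004]
    - [0, 0, 0]
    - [0, 0, 0]
    - [0, 0, 0]
    - [0, 0, 0]
    - [0, 0, 0]
    - [0, 0, 0]
    - [0, 0, 0]
    - [0, 0, 0]
    - [0, 0, 0]
  twist:
    - [0, 0, 0]
    - [0, 0, 0]
    - [0, 0, 0]
    - [0, 0, 0]
    - [0, 0, 0]
    - [0, 0, 0]
    - [0, 0, 0]
    - [0, 0, 0]
    - [0, 0, 0]
    - [0, 0, 0]
  gripper: [1, 1, 1, 1, 1, 1, 1, 1, 1, 1]

```text
time_s: 19.25
tcp_pos: [0.4546, 0.1543, 0.0787]
ee_rot: [[0.959, -0.284, 0.001], [-0.284, -0.959, -0.0], [0.001, -0.0, -1.0]]
wrist_force: [-3.1, -1.2, 14.8]
gripper_width: 0.318
```

```bash
python3 f.py
```

```text
19.45 [ 4.54607e+02  1.54333e+02  7.86690e+01 -3.43500e+00 -1.17200e+00
  1.62450e+01 -4.10000e-01  1.25400e+00 -3.00000e-03] [ 1.1e-03 -2.0e-04 -1.0e+00] 0.31060574235955973
```

Call:
servo_tool:
  slide:
    - [0, 0, 0.02]
    - [0, 0, 0.03]
    - [0, 0, 0.05]
    - [0, 0, 0.1]
    - [0, 0, 0.15]
    - [0, 0, 0.25]
    - [0, 0, 0.4]
    - [0, 0, 0.4]
    - [0, 0, 0.2]
    - [0, 0, 0]
    - [0, 0, 0]
  twist:
    - [0, 0, 0]
    - [0, 0, 0]
    - [0, 0, 0]
    - [0, 0, 0]
    - [0, 0, 0]
    - [0, 0, 0]
    - [0, 0, 0]
    - [0, 0, 0]
    - [0, 0, 0]
    - [0, 0, 0]
    - [0, 0, 0]
  gripper: [1, 1, 1, 1, 1, 1, 1, 1, 1, 1, 1]

```text
time_s: 20.82
tcp_pos: [0.4532, 0.1538, 0.1716]
ee_rot: [[0.958, -0.285, -0.002], [-0.285, -0.958, -0.001], [-0.002, 0.002, -1.0]]
wrist_force: [0.1, -0.1, -2.6]
gripper_width: 0.319
```

```bash
python3 f.py; python3 cap.py w12; python3 cap.py s12 scene
python3 - <<'E'
import pickle,cv2,numpy as np
cv2.imwrite("pics/w12z.png",cv2.resize(pickle.load(open("w12.pkl","rb"))["image"][130:250,240:400],None,fx=5,fy=5,interpolation=cv2.INTER_CUBIC))
cv2.imwrite("pics/s12z.png",cv2.resize(pickle.load(open("s12.pkl","rb"))["image"][110:190,330:420],None,fx=7,fy=7,interpolation=cv2.INTER_CUBIC))
E
```

```text
21.025 [ 4.53548e+02  1.53902e+02  1.71763e+02  2.10000e-02 -3.10000e-02
 -3.22800e+00  1.20000e-02 -2.40000e-02 -3.00000e-02] [-0.0015 -0.001  -1.    ] 0.31065037920985167
21.075 [0.45388316 0.15409109 0.17217188] [[ 9.586e-01 -2.848e-01 -1.200e-03]
 [-2.848e-01 -9.586e-01 -8.000e-04]
 [-9.000e-04  1.100e-03 -1.000e+00]] [-0.74046636  0.22538821 -3.48341612] [-0.01388838 -0.01248148 -0.01501318] 0.3133193798207476
21.125 [0.45398491 0.15413688 0.17232435] [[ 9.586e-01 -2.849e-01 -9.000e-04]
 [-2.849e-01 -9.586e-01 -6.000e-04]
 [-7.000e-04  8.000e-04 -1.000e+00]] [-0.78039605 -0.79336676 -2.94451945] [0.01083847 0.02350727 0.02231736] 0.3147003148340854
```

View pics/w12z.png

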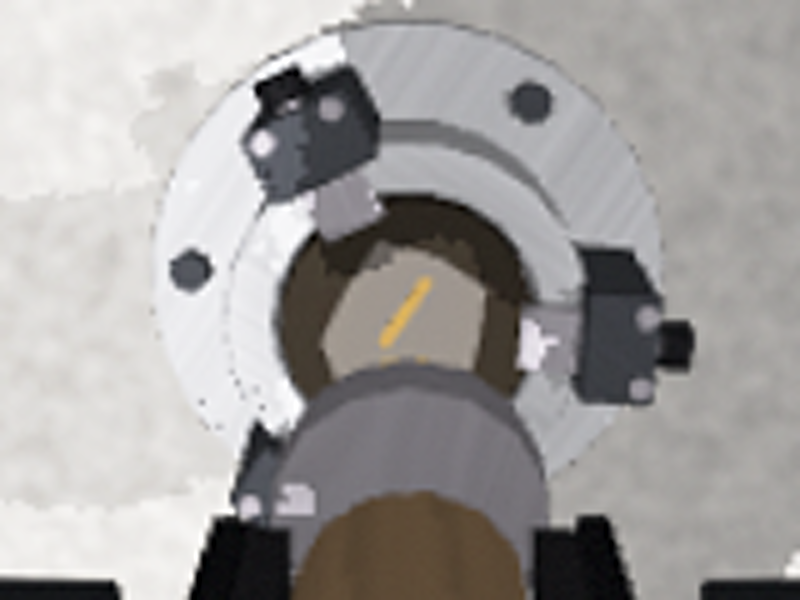

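View pics/s12z.png

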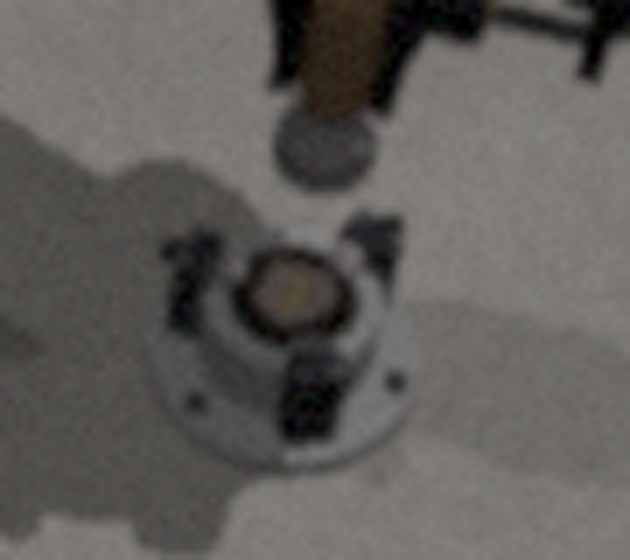

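Call:
servo_tool:
  slide:
    - [-0.35, 0.1, 0.1]
    - [-0.5, 0.15, 0]
    - [-0.25, 0.08, 0]
    - [0, 0, 0]
    - [0, 0, 0]
  twist:
    - [0, 0, 0]
    - [0, 0, 0]
    - [0, 0, 0]
    - [0, 0, 0]
    - [0, 0, 0]
  gripper: [1, 1, 1, 1, 1]

```text
time_s: 21.75
tcp_pos: [0.3887, 0.1743, 0.179]
ee_rot: [[0.959, -0.285, 0.001], [-0.285, -0.959, 0.0], [0.001, -0.0, -1.0]]
wrist_force: [0.1, -0.7, -3.8]
gripper_width: 0.315
```

```bash
python3 cap.py w13
python3 - <<'E'
import pickle
from ov import *
c=pickle.load(open("w13.pkl","rb"))
x,y=.4545,.155
print(wproj(c,[x,y,.046]))
u,v=wproj(c,[x,y,.046]).astype(int)
b=(u-65,v-55,u+65,v+60);print(b)
overlay("w13",[],b,6,"w13z")
E
```

```text
21.8 [0.38880612 0.17425335 0.17887805] [[ 9.585e-01 -2.849e-01  5.000e-04]
 [-2.849e-01 -9.585e-01  1.000e-04]
 [ 5.000e-04 -2.000e-04 -1.000e+00]] [-0.27189917 -0.62241035 -2.87118764] [-0.04062219  0.03315491 -0.01519356] 0.31370692567492797
[322.59698369 121.99707385]
(np.int64(257), np.int64(66), np.int64(387), np.int64(181))
```

View pics/w13z.png

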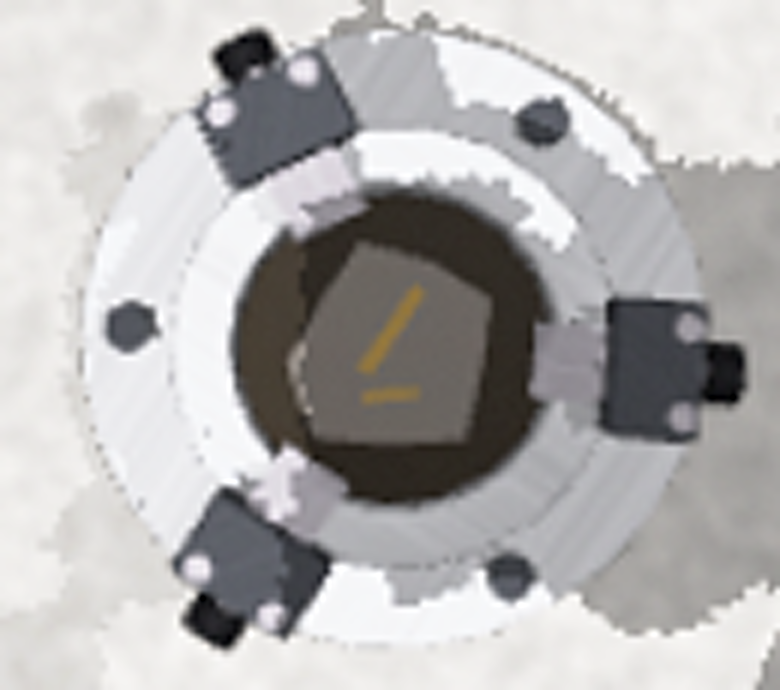

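All three tongues overlap the mount's edge: (330,205), (540,360) and (320,490) in the zoomed view. Next I take the tamper back.

Call:
servo_tool:
  slide:
    - [0.2, -0.36, 0]
    - [0.42, -0.75, 0]
    - [0.48, -0.86, 0]
    - [0.48, -0.86, 0]
    - [0.48, -0.86, 0]
    - [0.42, -0.75, 0]
    - [0.3, -0.535, 0]
    - [0.165, -0.28, -0.2]
    - [0, 0, -0.5]
    - [0, 0, -0.5]
    - [0, 0, -0.3]
    - [0, 0, 0]
  twist:
    - [0, 0, 0]
    - [0, 0, 0]
    - [0, 0, 0]
    - [0, 0, 0]
    - [0, 0, 0]
    - [0, 0, 0]
    - [0, 0, 0]
    - [0, 0, 0]
    - [0, 0, 0]
    - [0, 0, 0]
    - [0, 0, 0]
    - [0, 0, 0]
  gripper: [1, 1, 1, 1, 1, 1, 1, 1, 1, 1, 1, 1]

```text
time_s: 23.3
tcp_pos: [0.5632, -0.141, 0.0863]
ee_rot: [[0.959, -0.285, -0.006], [-0.285, -0.959, 0.0], [-0.006, 0.001, -1.0]]
wrist_force: [0.2, -0.4, -1.6]
gripper_width: 0.316
```

Call:
servo_tool:
  slide:
    - [0, 0, 0]
    - [0, 0, 0]
    - [0, 0, 0]
  twist:
    - [0, 0, 0]
    - [0, 0, 0]
    - [0, 0, 0]
  gripper: [1, 1, 1]

```text
time_s: 23.68
tcp_pos: [0.5653, -0.1412, 0.0896]
ee_rot: [[0.959, -0.285, 0.002], [-0.285, -0.959, 0.0], [0.002, -0.001, -1.0]]
wrist_force: [-1.0, -0.7, -2.8]
gripper_width: 0.312
```

```bash
python3 cap.py w14
python3 - <<'E'
from ov import *
overlay("w14",[],(240,140,400,270),5,"w14z")
E
```

```text
23.725 [ 0.56516309 -0.1411978   0.08952245] [[ 9.586e-01 -2.847e-01  1.300e-03]
 [-2.847e-01 -9.586e-01  0.000e+00]
 [ 1.300e-03 -4.000e-04 -1.000e+00]] [ 0.04151216 -0.89872231 -4.09209417] [-0.05282528 -0.03030435  0.00679095] 0.30915960031506123
```

View pics/w14z.png

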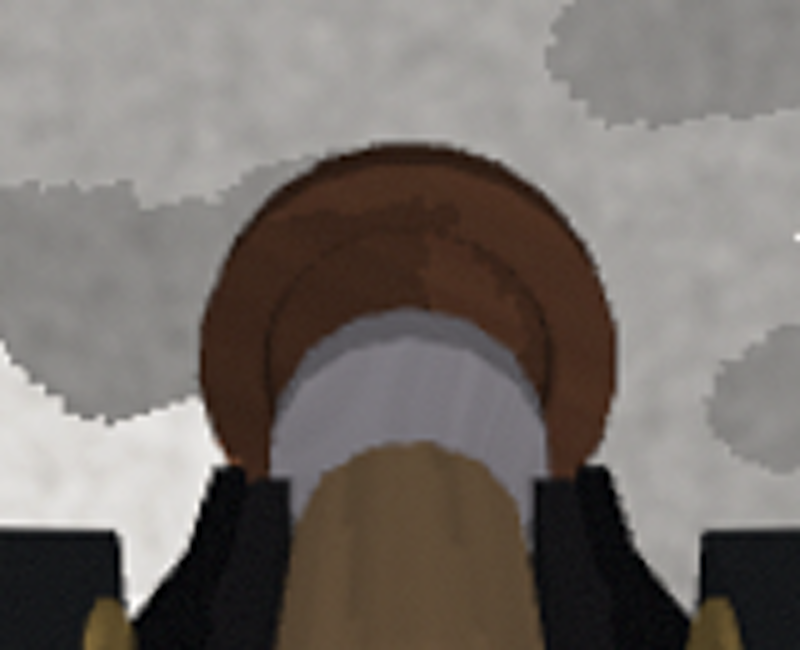

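Run:
```python
import pickle
from ov import *
from scipy.optimize import fsolve
c=pickle.load(open("w14.pkl","rb"))
q=lambda x,y:np.array((240+(x+.5)/5-.5,140+(y+.5)/5-.5))
A=np.linspace(0,2*np.pi,721)
def pts(x,y,z,r):return np.array([wproj(c,[x+r*np.cos(a),y+r*np.sin(a),z]) for a in A])
R=np.array([[.9586,-.2848],[-.2848,-.9586]])
def fit(n,z,r,xm,ytop):
    def res(p):
        t=pts(*p,z,r);return [t[:,0].min()+t[:,0].max()-2*q(xm,0)[0],t[:,1].min()-q(0,ytop)[1]]
    s=fsolve(res,[.5654,-.141]);t=pts(*s,z,r);print(n,s,"tool",R.T@(s-[.5652,-.1412]),(t[:,0].min()-239.5)*5,(t[:,0].max()-239.5)*5);return s
fo=fit("foot bottom",.0476,.019,410,309)
rc=fit("recess",.020,.022,408,231)
bo=fit("stand bottom",.0,.034,408,142);tp=fit("stand top",.02,.034,408,165)
overlay("w14",[(*fo,.0476,.019,(0,255,0)),(*rc,.02,.022,(0,0,255)),(*rc,.0,.034,(255,0,0)),(*rc,.02,.034,(255,0,0))],(240,140,400,270),5,"w14o")
```

```text
foot bottom [ 0.56409201 -0.13976811] tool [-0.00146992 -0.00105706] 276.5965598931004 544.4034401069064
recess [ 0.5654796  -0.13981953] tool [-0.00012514 -0.00140295] 269.7445519876149 547.2554480112461
stand bottom [ 0.56385408 -0.13928361] tool [-0.00183599 -0.00145373] 210.42034222560432 606.5796577743934
stand top [ 0.5639258  -0.13935085] tool [-0.00174809 -0.0014097 ] 195.16754158430757 621.8324584156894
```

View pics/w14o.png

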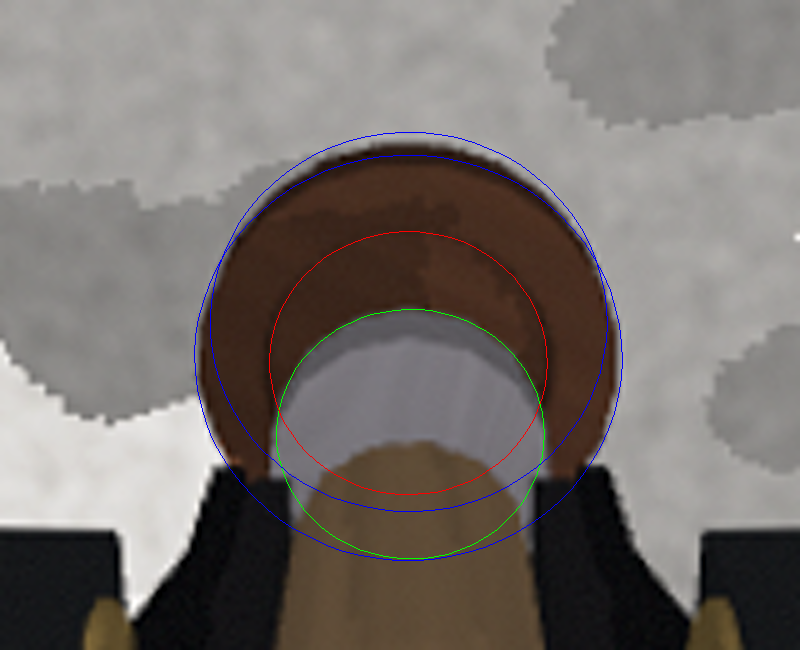

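Call:
servo_tool:
  slide:
    - [0, 0, -0.1]
    - [0, 0, -0.15]
    - [0, 0, -0.12]
    - [0, 0, -0.08]
    - [0, 0, -0.05]
    - [0, 0, -0.04]
    - [0, 0, 0]
    - [0, 0, 0]
    - [0, 0, 0]
  twist:
    - [0, 0, 0]
    - [0, 0, 0]
    - [0, 0, 0]
    - [0, 0, 0]
    - [0, 0, 0]
    - [0, 0, 0]
    - [0, 0, 0]
    - [0, 0, 0]
    - [0, 0, 0]
  gripper: [1, 1, 1, 1, 1, 1, 1, 1, 1]

```text
time_s: 24.85
tcp_pos: [0.565, -0.1412, 0.0566]
ee_rot: [[0.959, -0.285, 0.0], [-0.285, -0.959, -0.0], [0.0, -0.0, -1.0]]
wrist_force: [0.4, 0.3, -3.3]
gripper_width: 0.316
```

```bash
python3 f.py; python3 cap.py w15
```

```text
25.05 [ 5.64916e+02 -1.41229e+02  5.65460e+01  2.81000e-01  1.92000e-01
 -3.32800e+00 -1.80000e-02 -1.80000e-02 -1.30000e-02] [ 1.e-04 -0.e+00 -1.e+00] 0.3154826637781689
25.1 [ 0.56487502 -0.14125031  0.05647847] [[ 9.586e-01 -2.848e-01  1.000e-04]
 [-2.848e-01 -9.586e-01  0.000e+00]
 [ 1.000e-04 -0.000e+00 -1.000e+00]] [-0.03092493 -0.10145866 -2.71094224] [-0.0058554  -0.01024974  0.04286492] 0.31649539931064796
```

View pics/w15.png

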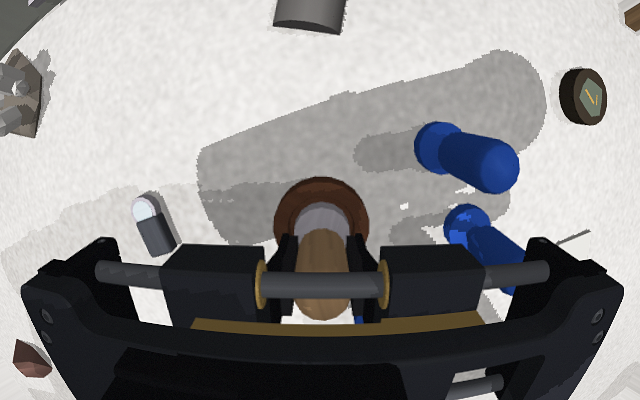

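Call:
servo_tool:
  slide:
    - [0, 0, -0.02]
    - [0, 0, -0.02]
    - [0, 0, -0.005]
    - [0, 0, 0]
    - [0, 0, 0]
  twist:
    - [0, 0, 0]
    - [0, 0, 0]
    - [0, 0, 0]
    - [0, 0, 0]
    - [0, 0, 0]
  gripper: [1, 1, 1, 1, 1]

```text
time_s: 25.72
tcp_pos: [0.5649, -0.1412, 0.0539]
ee_rot: [[0.959, -0.285, 0.0], [-0.285, -0.959, -0.0], [0.0, -0.0, -1.0]]
wrist_force: [-1.1, 0.2, 0.4]
gripper_width: 0.313
```

```bash
python3 f.py
```

```text
25.925 [ 5.64911e+02 -1.41255e+02  5.39230e+01 -7.32000e-01 -1.60000e-02
  1.26000e-01  1.04000e-01  2.86000e-01 -6.00000e-03] [ 2.e-04 -1.e-04 -1.e+00] 0.31299709842193557
```

Call:
servo_tool:
  slide:
    - [0, 0, 0]
    - [0, 0, 0]
    - [0, 0, 0]
    - [0, 0, 0]
    - [0, 0, 0]
    - [0, 0, 0]
    - [0, 0, 0]
    - [0, 0, 0]
  twist:
    - [0, 0, 0]
    - [0, 0, 0]
    - [0, 0, 0]
    - [0, 0, 0]
    - [0, 0, 0]
    - [0, 0, 0]
    - [0, 0, 0]
    - [0, 0, 0]
  gripper: [0.6, 0.4, 0.2, 0, 0, 0, 0, 0]

```text
time_s: 26.92
tcp_pos: [0.5649, -0.1412, 0.0537]
ee_rot: [[0.959, -0.285, -0.0], [-0.285, -0.959, -0.0], [-0.0, 0.0, -1.0]]
wrist_force: [0.3, -0.5, 0.0]
gripper_width: 0.994
```

Call:
servo_tool:
  slide:
    - [0, 0, 0.1]
    - [0, 0, 0.3]
    - [0, 0, 0.6]
    - [0, 0, 0.8]
    - [0, 0, 0.8]
    - [0, 0, 0.4]
    - [-0.6, 0.2, 0]
    - [-0.6, 0.2, 0]
    - [-0.3, 0.1, 0]
    - [0, 0, 0]
    - [0, 0, 0]
    - [0, 0, 0]
  twist:
    - [0, 0, 0]
    - [0, 0, 0]
    - [0, 0, 0]
    - [0, 0, 0]
    - [0, 0, 0]
    - [0, 0, 0]
    - [0, 0, 0]
    - [0, 0, 0]
    - [0, 0, 0]
    - [0, 0, 0]
    - [0, 0, 0]
    - [0, 0, 0]
  gripper: [0, 0, 0, 0, 0, 0, 0, 0, 0, 0, 0, 0]

```text
time_s: 28.42
tcp_pos: [0.4755, -0.1114, 0.2336]
ee_rot: [[0.959, -0.285, -0.0], [-0.285, -0.959, -0.0], [-0.0, 0.0, -1.0]]
wrist_force: [0.1, -1.8, 0.6]
gripper_width: 1.0
```

```bash
python3 cap.py w16; python3 cap.py t16 top; python3 cap.py s16 scene;python3 - <<'E'
import pickle,cv2,numpy as np
cv2.imwrite("pics/s16z.png",cv2.resize(pickle.load(open("s16.pkl","rb"))["image"][120:220,200:410],None,fx=3.8,fy=3.8,interpolation=cv2.INTER_CUBIC))
E
```

```text
28.475 [ 0.47543241 -0.1113848   0.23347371] [[ 9.585e-01 -2.851e-01 -4.000e-04]
 [-2.851e-01 -9.585e-01 -1.000e-04]
 [-3.000e-04  2.000e-04 -1.000e+00]] [-0.45465994 -0.05339414  0.33016425] [-0.0190851  -0.02186164 -0.0130123 ] 0.9996698918129183
28.525 [ 0.47532807 -0.1113739   0.23338783] [[ 9.585e-01 -2.851e-01 -6.000e-04]
 [-2.851e-01 -9.585e-01 -1.000e-04]
 [-5.000e-04  2.000e-04 -1.000e+00]] [ 0.44638838 -0.26955241  0.51921684] [-0.00368341 -0.00358167  0.0147907 ] 1.0016329565616269
28.575 [ 0.47521231 -0.1113719   0.23338721] [[ 9.585e-01 -2.851e-01 -6.000e-04]
 [-2.851e-01 -9.585e-01 -1.000e-04]
 [-6.000e-04  3.000e-04 -1.000e+00]] [-0.05738739 -0.68823558 -0.36421906] [-0.03941869  0.02025796  0.02085708] 0.9948305213724865
```

View pics/w16.png

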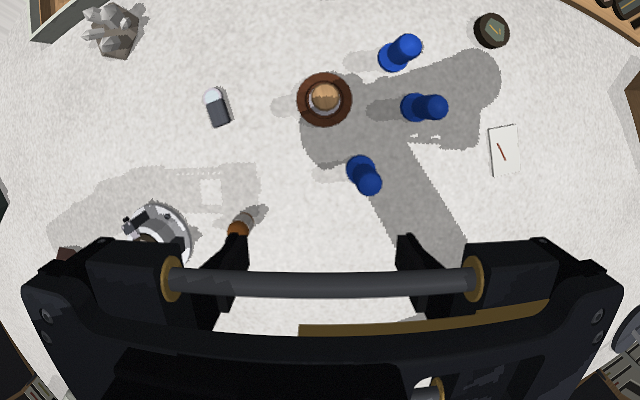

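View pics/s16z.png

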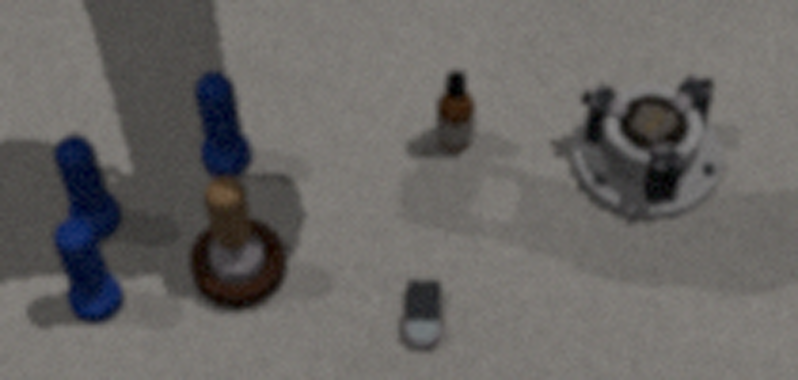

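View pics/t16.png

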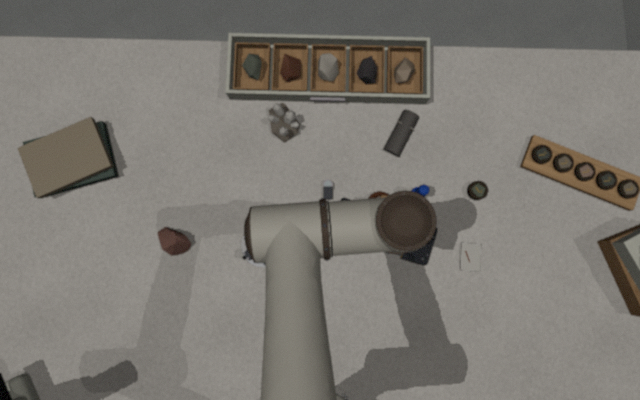

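The tamper stands upright in its stand at (324,97) in the wrist view. The other objects look unmoved, so I'm handing in.

```bash
python3 -c "
from station import r
print(r.finish_job())"
```

```text
the job is handed in; nothing more can be done
None
```

The mount is pressed in with all three catches over it, and the tamper is back upright in its stand. I handed the job in at about 28.6 s.

- **Press:** I lowered the tamper in small steps until the force climbed sharply, about 15 mm below the mount's starting height. I then held about 18–19 N on the mount for over a second. That is the wrist force of 15–16 N plus about 3 N of tamper weight, well under the 30 N crack limit.
- **Catches:** after lifting off, the wrist picture showed all three tongues over the mount's edge. The one I measured overlapped by roughly 2.8 mm, and the other two looked similar. I did not look at them that closely again before handing in.
- **Tamper and bystanders:** the last pictures show the tamper upright in the recess. The bystanders and blue look-alikes that could be seen look unmoved; the arm hid some of them in the top view.
- **Disagreements:**
  - The cameras differed by about 2 mm on absolute positions, so I aligned the tamper to the holder and the stand within single wrist pictures.
  - The two ways of locating the stand also differed by about 1.7 mm, within the 3 mm of play in the recess.
  - A sideways force of about 3 N built up during the press, with about 0.06° of tool tilt.

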